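# Release the card punch's waste drawer with the release pin

## Robot

A 6-joint arm with a two-finger parallel gripper is mounted at the origin on the work surface. World frame = base frame: x ahead of the robot, y to its left, z up, the work surface at z = 0. Lengths are in m, angles in degrees, forces in N, time in s.
With the tool pointing down it reaches from about 0.3 to 0.75 m from the base axis. Payload 8.5 kg.
Tool frame: the origin (TCP) lies at the very end of the fingers, on their centre line; the grasp point (between the pads) lies 19 mm behind it; z points along the fingers, y is the direction in which the jaws open and shut (so a half turn about z gives the same grasp; the last joint's range is limited). The gripper opens to 85 mm and grips with 20 to 120 N. Pads are 22 mm wide; open, the fingers measure 114 mm over their backs; the gripper's body (76 mm by 85 mm) begins 54 mm behind the grasp point. The pads swing forward as they close: fully open they stand 13 mm farther back than shut.
Start: joints at [-82.924, 21.807, 74.336, -0, 83.858, -12.336], TCP at [0.183, -0.519, 0.196] pointing down, gripper open.
Joint ranges: [-178.18, 178.18], [-50.72, 133.34], [12.68, 142.11], [-81.47, 261.47], [9.98, 163.14], [-165.26, 165.26]. Speed limits (degrees/s): [136.94, 136.94, 180, 180, 180, 180].

## Interface

Orientations are given as a 3x3 rotation matrix whose columns are the frame's x, y, z axes.
In Python, from rig import env, vision, close_job, spotter gives the robot as it stands. The module is installed in compiled form; this text tells all that it offers.
- The arm moves only by the tool jog_arm, never from a script. Its argument "plan" is a list that holds one entry, the list of rows, each a list of 6 numbers: the shift along the tool's x, y, z in units of 40 mm (1.0 is 40 mm), then the turn, a rotation vector about the tool's x, y, z in units of 0.15 rad (1.0 is 0.15 rad). A call has 1 to 10 rows; each row shifts and turns the commanded pose from where the row before left it, along the tool's axes as they then stand; what a row does not reach is not made up. A row lasts 1/10 s, in which the tool goes at most 50 mm and 8.59 degrees, less where a joint would pass 70% of its speed; a pose out of reach is approached as far as the arm can. A call with a number of a shift or a turn outside -1 to 1 is refused whole. A call with a gripper value outside its range is refused whole. "grip" is the opening, from -1 (shut) to 1 (fully open), set as the call begins (left out, the last holds). The fingers move at their own pace and stop on an object; "squeeze" is the grip in N (left out, the last holds). Time passes only in rows, so rows that do not move let the fingers close. It gives the time, the measured TCP pose, the force and the opening at its end, in the units of the state.
- env.observe(): the state, without advancing time (a new reading comes with each control period).
- vision.get_image(name): name is "side" or "top"; returns (picture, depth): 384x512x3 uint8, red, green, blue; 384x512 float32, m along the optical axis (not along the pixel's ray), 0 where there is no reading.
- vision.camera_info(name): a dict with "fx", "fy", "cx", "cy" (pixels), "rvec" (rotation vector, rad) and "tvec" (3), from world to camera coordinates, as OpenCV has them. Camera axes: x right, y down, z forward; pixel columns grow to the right and rows downward; lengths in m; the calibration is good to about 2 mm. A picture is of the moment at which its call begins. camera_info takes no time and is no camera call.
- close_job(): hands the job in, once; it reports no verdict.
Trained networks look in the newest picture that a camera, given by its name, has taken for a name from the list of things; names that differ only in an ending like _2 or _b are one class to them, and where a whole thing is asked for, a point or a joint stands for the part that bears it (a point fixed in the world has none). Each returns a list of dicts, best first, with "score" (0 to 1); they miss things now and then, are a little off and sometimes report something else, mostly with a low value. They report only what shows in the picture. A call takes as long as a camera call. They do not tell look-alikes from the thing itself.
- spotter.trace(camera, query): "pixels" (384x512 bool, what is visible of it) and "rect" ([left, top, right, bottom] in pixels, round what is visible of it).
The state is a dict: "time_s": time; "q": joint angles; "qvel": joint speeds; "joint_efforts": joint torques, N m; "position": TCP position; "tool_rot": TCP orientation; "ft_force": force on the tool from outside, world axes, zero at the start; "wrist_torque": the same for the moment, N m; "grip_width": finger opening in m.
Only numpy, scipy, OpenCV 4.12 (cv2) and the standard library are available. Lean on these libraries where they do the work, as an engineer would, in place of code of your own. Each camera call takes 0.05 s, during which the arm holds its last target.

## Task

The card punch's waste drawer is held shut by a hidden spring latch. Pull the release pin out from under the control box, take it by its handle and push its thin shaft straight into the round hole in the front of the punch until the latch trips and the drawer springs out part-way; then lay the pin flat inside the shallow steel tray and pull the drawer by its tab all the way out to its stop. Leave the bottle, jar, cup, rack, well plate and tip box standing where they are.

Things in the scene. Friction and masses are not known exactly. Their poses are not given: they have to be found in the camera images.
- pin_handle (a point): Centre of the release pin's handle. The pin is a plain metal tool 200 mm long, about 130 g: a ridged square handle 24 x 24 x 60 mm (the heavier part) and, in line on its axis, a bare steel shaft 10 mm in diameter, 140 mm long. The shaft points along -x; z is up as it lies flat. It is to be used held by the handle.
- pin_tip (a point): Centre of the shaft's free end, 170 mm from the handle's centre along -x. At the start the pin lies flat on the bench, its axis 12 mm up and the shaft clear of the bench; handle and first part of the shaft are under the control box, and only 80 to 95 mm of shaft stick out at the box's front, so it must be drawn out by the shaft.
- pin_tail (a point): Centre of the other end of the pin, the handle's end face, 30 mm from the handle's centre along +x.
- control_box: Fixed black control box with knob and lamps on a two-runner stand. Origin on the bench under its middle. 120 mm deep (x; front at x = -60 mm, where the pin sticks out), 190 mm wide (y), top 80 mm and underside 36 mm above the bench; runners 12 mm wide, 162 mm clear between them.
- punch: Fixed card punch, a grey box with black top. Origin on the bench below the middle of its flat, upright steel front face (x = 0); x points into the machine, z up. Face 240 mm wide (y), 232 mm high; turret and knob on top reach 264 mm. 250 mm deep.
- hole (a point): Centre of the round access hole, 22 mm in diameter, in the punch's front face, 125 mm above the bench and 30 mm to the +y side of the face's middle. x points straight into the machine (level), z up. Plate 8 mm thick, hollow behind. The latch is behind it.
- latch (a joint): Hidden spring latch, in rad: 0 at rest, grows when pushed, stop at 0.3. Its paddle (44 mm wide, 50 mm high, centred behind the hole) waits 87 mm behind the face and yields at 8 to 13 N, easing to 8 N as it trips; it lets the drawer go when the pin's tip is 94 to 97 mm behind the face and stops firmly at about 105 mm. It springs back when the pin is withdrawn.
- drawer (a joint): Waste drawer, in m: 0 shut and latched; grows as it slides out along -x of the punch. When the latch trips a spring pushes it out to about 0.056 and it stays there; 0.125 is the stop. Sliding it on takes 1 to 3 N. Its black front (200 mm wide, 5 to 74 mm above the bench) lies below the hole, flush with the face when shut.
- drawer_tab (a point): Centre of the drawer's pull tab: an upright black fin in the middle of the drawer's front, 12 mm thick (y), standing 49 mm out of the front (along -x), from 20 to 56 mm above the bench. This point is 28 mm out from the drawer's front, 38 mm up, and moves with the drawer; x points into the machine. Pinch it from above across the 12 mm.
- tray: Fixed shallow steel tray. Origin on the bench under its middle. 246 mm long (x) and 108 mm wide (y) outside, walls 4 mm thick and 16 mm high, floor 4 mm above the bench. The pin fits in it lengthwise, either way round.
- bottle_mid (a point): Bystander, loose, not to be moved: brown bottle, 60 mm in diameter, 130 mm high, upright beside the drawer. This point is at its centre, half-way up.
- tube_rack_mid (a point): Bystander, loose, not to be moved: white rack of capped tubes, 110 mm (x) by 50 mm (y), 72 mm high, beside the drawer. This point is at its centre, half-way up.
- jar_mid (a point): Bystander, loose, not to be moved: clear lidded jar, 56 mm in diameter, 70 mm high, upright near the pin's shaft. This point is at its centre, half-way up.
- cup_mid (a point): Bystander, loose, not to be moved: white open cup, 60 mm in diameter, 60 mm high, upright near the pin's shaft. This point is at its centre, half-way up.
- well_plate_mid (a point): Bystander, loose, not to be moved: flat clear well plate, 85 mm (x) by 127 mm (y), 14 mm high. This point is at its centre, half-way up.
- tip_box_mid (a point): Bystander, loose, not to be moved: grey box with a white lid, 82 mm (x) by 122 mm (y), 58 mm high. This point is at its centre, half-way up.
Things that resemble listed ones, but are neither listed nor needed, are in the scene too. Of the things that look like the part that bears pin_handle, the larger one is meant.

How it is judged (in metres and radians):
On the way, in this order (a step that is already met when the one before it is completed fails the run):
1. the pin's shaft is at least 40 mm inside the access hole while the drawer is still shut (x of pin_tip in the frame of hole above 0.04 m and y of pin_tip in the frame of hole between -0.02 and 0.02 m and z of pin_tip in the frame of hole between -0.02 and 0.02 m and value of joint drawer below 0.01 m), for 0.05 s.
2. the latch has tripped and the drawer has sprung out at least 40 mm, the pin still in the hole (value of joint drawer above 0.04 m and x of pin_tip in the frame of hole above 0.04 m and y of pin_tip in the frame of hole between -0.025 and 0.025 m and z of pin_tip in the frame of hole between -0.025 and 0.025 m), for 0.05 s.
At the end, for the whole second after the job is handed in: The drawer is out to its stop (within 10 mm) and the pin lies at rest, flat and wholly inside the tray: both its ends within the tray's walls and less than 24 mm above the bench (value of joint drawer above 0.115 m and x of pin_tip in the frame of tray between -0.122 and 0.122 m and y of pin_tip in the frame of tray between -0.054 and 0.054 m and z of pin_tip in the frame of tray between -0.024 and 0.024 m and x of pin_tail in the frame of tray between -0.122 and 0.122 m and y of pin_tail in the frame of tray between -0.054 and 0.054 m and z of pin_tail in the frame of tray between -0.024 and 0.024 m and linear speed of pin below 0.02 m/s); the robot touches nothing.
It fails at once if a bystander (bottle, tube rack, jar, cup, well plate or tip box) is moved more than 25 mm at its centre; tipping it over counts (distance of any of bottle_mid, tube_rack_mid, jar_mid, cup_mid, well_plate_mid, tip_box_mid from where it was at the start of the episode above 0.025 m).
It also fails if it takes over 72 s, if anything falls off the work surface, if the arm or the gripper's body presses on something with over 40 N, if the wrist force passes 120 N, or if a joint passes its speed limit or range.

## Working session

There is one attempt and no reset: what is moved stays moved. The work goes in short steps, Python scripts to look and compute and a tool call to move; the robot and the scene stay as the last step left them, time stands still between calls to the robot, and variables do not carry over. Pictures are saved under pics/ and viewed, and the job is handed in when it is done.

Besides the shell and the picture viewer there is one more tool, called after "Request:" by a JSON object that holds its "api" and its "payload", one argument or row to a line. jog_arm: Moves the arm, as the interface text tells. Its arguments: {"type":"object","properties":{"plan":{"type":"array"},"grip":{"type":"number"},"squeeze":{"type":"number"}},"required":["plan"]}

```bash
mkdir -p pics
cat > h.py <<'E'
import numpy as np, cv2
from rig import env, vision, close_job, spotter
def cam(n):
    c=vision.camera_info(n); R=cv2.Rodrigues(np.array(c['rvec'],float))[0]
    return c,R,np.array(c['tvec'],float)
def world(n,u,v,d):
    c,R,t=cam(n); u=np.asarray(u,float);v=np.asarray(v,float)
    p=np.stack([(u-c['cx'])/c['fx']*d,(v-c['cy'])/c['fy']*d,d],-1)
    return (p-t)@R
def proj(n,P):
    c,R,t=cam(n); p=np.atleast_2d(P)@R.T+t
    return np.stack([p[:,0]/p[:,2]*c['fx']+c['cx'],p[:,1]/p[:,2]*c['fy']+c['cy']],-1)
def cloud(n,depth):
    v,u=np.mgrid[0:384,0:512]
    return world(n,u,v,depth)
def save(name,im): cv2.imwrite('pics/'+name,im[:,:,::-1])
E
python3 - <<'E'
from h import *
for n in ['top','side']:
    im,d=vision.get_image(n); save(n+'0.png',im); np.savez(n+'0.npz',im=im,d=d)
    print(n,-cam(n)[1].T@cam(n)[2], cam(n)[1][2])
print(env.observe())
E
```

```text
top [0.54081386 0.00293769 1.09024007] [ 0.05141832  0.02280025 -0.9984169 ]
side [ 1.13503782 -0.39385128  0.96913426] [-0.49868819  0.35825355 -0.78928099]
{'time_s': 0.1, 'q': array([-8.29234348e+01,  2.18382846e+01,  7.43790102e+01, -7.11784052e-04,
        8.38584663e+01, -1.23360199e+01]), 'qvel': array([ 0.05056382, -0.11869013, -0.22253433,  0.00199282,  0.16468545,
        0.01852065]), 'joint_efforts': array([ 3.71832837e-03, -4.49219549e+01, -2.31653380e+01, -1.77251577e-04,
        3.78100231e-03, -3.73953966e-06]), 'position': array([ 0.18275603, -0.51842355,  0.19517097]), 'tool_rot': array([[ 9.43149254e-01,  3.32369453e-01, -1.75156744e-04],
       [ 3.32369389e-01, -9.43148383e-01,  1.31068651e-03],
       [ 2.70433359e-04, -1.29438975e-03, -9.99999126e-01]]), 'ft_force': array([-0.22395743, -0.69132732, -0.58812779]), 'wrist_torque': array([ 0.01537905, -0.03102297, -0.0365816 ]), 'grip_width': 0.08530740434500152}
```

View pics/top0.png

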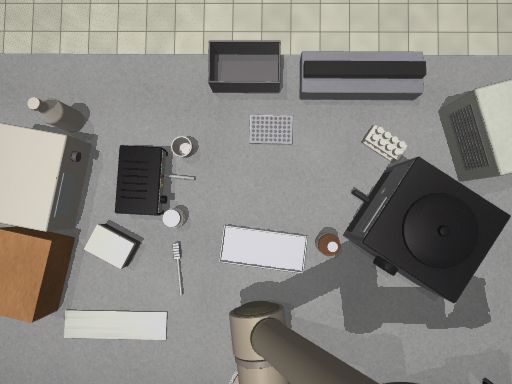

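View pics/side0.png

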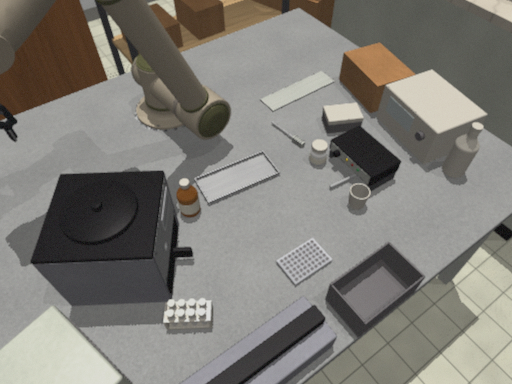

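Run:
```python
from h import *
o={}
for n in ['top','side']:
    d=np.load(n+'0.npz')['d'];C=cloud(n,d)
    for q in ['pin_handle','pin_tip','control_box','punch','hole','drawer_tab','tray','bottle_mid','tube_rack_mid','jar_mid','cup_mid','well_plate_mid','tip_box_mid']:
        for i,r in enumerate(spotter.trace(n,q)[:3]):
            m=r['pixels']&(d>0); o[f'{n}_{q}_{i}']=r['pixels']
            P=C[m]
            if len(P): print(n,q,round(r['score'],2),np.round(r['rect']).astype(int).tolist(),m.sum(),np.round(np.percentile(P,[2,50,98],axis=0),3).tolist())
            else: print(n,q,r['score'],r['rect'])
np.savez('masks.npz',**o)
```

```text
top pin_handle 0.46 [173, 243, 181, 295] 211 [[0.301, 0.257, 0.002], [0.402, 0.267, 0.015], [0.44, 0.282, 0.022]]
top pin_tip 0.6 [172, 242, 182, 296] 237 [[0.299, 0.257, -0.002], [0.392, 0.267, 0.014], [0.438, 0.282, 0.022]]
top control_box 0.66 [117, 149, 167, 218] 3134 [[0.529, 0.305, 0.055], [0.617, 0.361, 0.08], [0.708, 0.424, 0.084]]
top punch 0.69 [346, 157, 509, 302] 13944 [[0.361, -0.512, 0.043], [0.506, -0.355, 0.233], [0.648, -0.223, 0.253]]
top punch 0.16 [347, 172, 390, 232] 493 [[0.491, -0.326, 0.001], [0.582, -0.267, 0.05], [0.65, -0.223, 0.079]]
top hole 0.64 [343, 153, 510, 303] 14005 [[0.363, -0.513, 0.04], [0.506, -0.355, 0.233], [0.648, -0.223, 0.253]]
top hole 0.41 [115, 146, 166, 217] 3210 [[0.527, 0.305, 0.052], [0.617, 0.361, 0.08], [0.709, 0.425, 0.084]]
top drawer_tab 0.65 [349, 170, 393, 234] 530 [[0.49, -0.326, 0.001], [0.582, -0.266, 0.049], [0.649, -0.223, 0.081]]
top tray 0.71 [219, 223, 309, 272] 3174 [[0.369, -0.096, 0.001], [0.426, 0.021, 0.005], [0.484, 0.138, 0.018]]
top bottle_mid 0.74 [315, 230, 342, 257] 452 [[0.423, -0.184, 0.011], [0.452, -0.1
[... 1997 characters left out ...]
129]]
side tube_rack_mid 0.26 [198, 153, 278, 206] 2323 [[0.37, -0.101, -0.003], [0.429, 0.015, 0.002], [0.491, 0.138, 0.015]]
side jar_mid 0.71 [308, 140, 329, 168] 382 [[0.498, 0.247, 0.004], [0.528, 0.262, 0.047], [0.544, 0.293, 0.07]]
side jar_mid 0.58 [278, 239, 334, 284] 1438 [[0.74, -0.062, 0.002], [0.784, -0.003, 0.012], [0.823, 0.061, 0.016]]
side cup_mid 0.7 [348, 185, 370, 212] 455 [[0.694, 0.226, -0.001], [0.719, 0.254, 0.036], [0.747, 0.28, 0.06]]
side cup_mid 0.29 [165, 302, 211, 329] 1435 [[0.691, -0.378, -0.002], [0.745, -0.327, 0.046], [0.784, -0.273, 0.073]]
side tip_box_mid 0.75 [322, 102, 363, 134] 1019 [[0.381, 0.384, 0.003], [0.449, 0.435, 0.053], [0.494, 0.506, 0.059]]
```

Run:
```python
from h import *
a=np.load('top0.npz')['im'];b=np.load('side0.npz')['im']
def crop(im,x0,y0,x1,y1,w,h): return cv2.resize(im[y0:y1,x0:x1],(w,h),interpolation=cv2.INTER_CUBIC)
A=np.hstack([crop(a,340,140,440,240,400,300) ,crop(b,140,170,220,310,400,300)])
B=np.hstack([crop(a,110,130,210,230,400,300),crop(b,290,110,410,220,400,300)])
save('crop0.png',np.vstack([A,B]))
for n in ['top','side']:
    d=np.load(n+'0.npz')['d'];C=cloud(n,d)
    # front face points
    m=(C[...,0]>.45)&(C[...,0]<.72)&(C[...,1]<-.17)&(C[...,1]>-.42)&(C[...,2]>.085)&(C[...,2]<.22)
    P=C[m]
    # ransac vertical plane
    best=0;rng=np.random.default_rng(0)
    for _ in range(800):
        i,j=rng.integers(len(P),size=2)
        t=P[j,:2]-P[i,:2]
        if np.hypot(*t)<.06: continue
        nn=np.array([-t[1],t[0]])/np.hypot(*t); r=abs((P[:,:2]-P[i,:2])@nn)<.003
        if r.sum()>best: best=r.sum();bm=r
    Q=P[bm]; c=Q.mean(0); w,V=np.linalg.eigh(np.cov((Q-c)[:,:2].T)); print(n,len(P),best,c,V[:,0], np.ptp((Q-c)[:,:2]@V[:,1]))
    T=C[(C[...,2]>.225)&(C[...,2]<.24)&(C[...,0]>.3)&(C[...,0]<.75)&(C[...,1]<-.15)&(C[...,1]>-.6)]
    r=cv2.minAreaRect(T[:,:2].astype(np.float32)*1000); print(n,'toprect',r,cv2.boxPoints(r).round(0).tolist(),np.median(T[:,2]))
    T=C[(C[...,2]>.068)&(C[...,2]<.1)&(C[...,0]>.5)&(C[...,0]<.75)&(C[...,1]>.29)&(C[...,1]<.46)]
    r=cv2.minAreaRect(T[:,:2].astype(np.float32)*1000); print(n,'box',r,cv2.boxPoints(r).round(0).tolist())
    T=C[(C[...,2]>.008)&(C[...,2]<.022)&(C[...,0]>.33)&(C[...,0]<.52)&(C[...,1]>-.11)&(C[...,1]<.16)]
    r=cv2.minAreaRect(T[:,:2].astype(np.float32)*1000); print(n,'tray',r)
    T=C[(C[...,2]>.006)&(C[...,2]<.024)&(C[...,0]>.6)&(C[...,0]<.67)&(C[...,1]>.19)&(C[...,1]<.30)]
    c=T.mean(0);w,V=np.linalg.eigh(np.cov((T-c)[:,:2].T));s=(T-c)[:,:2]@V[:,1]
    print(n,'shaft',len(T),c,V[:,1],s.min(),s.max(),w**.5)
```

```text
top 1271 1194 [ 0.56840971 -0.27329072  0.15949672] [-0.54833346 -0.83625978] 0.23917619055895217
top toprect ((501.5196533203125, -379.08880615234375), (251.3238067626953, 239.91165161132812), 57.039920806884766) [[333.0, -419.0], [534.0, -550.0], [671.0, -339.0], [469.0, -208.0]] 0.23281843486131615
top box ((609.28125, 357.73699951171875), (141.24977111816406, 208.99786376953125), 88.0301513671875) [[502.0, 291.0], [711.0, 284.0], [716.0, 425.0], [507.0, 432.0]]
top tray ((402.7601013183594, 24.026390075683594), (246.22076416015625, 158.3915252685547), 83.54190063476562)
top shaft 93 [0.6337591  0.2633127  0.01596912] [0.09932189 0.99505536] -0.0371612037861093 0.03619850671783236 [0.00563441 0.02257883]
side 2505 1269 [ 0.58455296 -0.28441465  0.15798011] [-0.55012362 -0.83508323] 0.24039623923398845
side toprect ((503.4062805175781, -380.50225830078125), (250.5652313232422, 242.90872192382812), 57.09054946899414) [[333.0, -420.0], [537.0, -552.0], [673.0, -341.0], [470.0, -209.0]] 0.2303029015931337
side box ((620.8634643554688, 358.15869140625), (138.22776794433594, 193.635986328125), 88.70442962646484) [[523.0, 291.0], [716.0, 287.0], [719.0, 425.0], [526.0, 429.0]]
side tray ((430.3381042480469, 18.8656005859375), (246.87945556640625, 113.42081451416016), 83.25807189941406)
side shaft 73 [0.63761874 0.25869296 0.01283913] [0.10236802 0.99474659] -0.03564475322279349 0.0395697829174875 [0.00271139 0.02263723]
```

View pics/crop0.png

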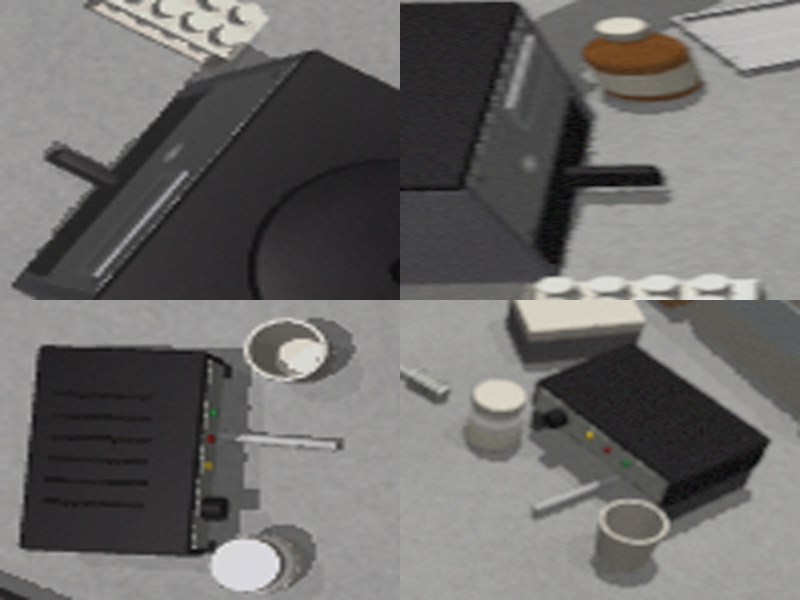

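Request:
{"api": "jog_arm", "payload": {
  "plan": [
    [[0,0,-0.42,0,0,-0.944],[0,0,-0.42,0,0,-0.944],[0,0,-0.42,0,0,-0.944],[0,0,-0.42,0,0,-0.944],[0,0,-0.42,0,0,-0.944],[0,0,-0.42,0,0,-0.944],[0,0,-0.42,0,0,-0.944],[0,0,-0.42,0,0,-0.944]]
  ],
  "grip": 0
}}

```text
time_s: 2.2
position: [0.1828, -0.5186, 0.3308]
tool_rot: [[0.093, 0.996, -0.0], [0.996, -0.093, 0.0], [-0.0, -0.0, -1.0]]
ft_force: [-0.1, -0.8, -0.5]
grip_width: 0.0425
```

```bash
cat >> h.py <<'E'
def go(pos,yaw):
    "shift from measured pose to target (tool down, tool-x yaw deg), tool units; tilt error rotvec"
    s=env.observe(); R=np.array(s['tool_rot']); a=np.radians(yaw)
    T=np.array([[np.cos(a),np.sin(a),0],[np.sin(a),-np.cos(a),0],[0,0,-1.]])
    rv=cv2.Rodrigues(R.T@T)[0].ravel()
    d=np.array(pos)-s['position']
    print('t',round(s['time_s'],2),'pos',np.round(s['position'],4),'q',np.round(s['q'],1),'F',np.round(s['ft_force'],1),'w',round(s['grip_width'],4))
    print('now-frame',np.round(R.T@d/.04,3),'final-frame',np.round(T.T@d/.04,3),'rot',np.round(rv/.15,3))
E
python3 - <<'E'
from h import *
go([.634,.239,.15],84.3)
H=np.array([.5958,-.2908,.125])
print(proj('top',H),proj('side',H))
E
```

```text
t 2.2 pos [ 0.1828 -0.5186  0.3308] q [-82.9  18.7  57.3  -0.  104.  -77.6] F [-0.1 -0.8 -0.5] w 0.0425
now-frame [19.91   9.466  4.521] final-frame [19.967  9.344  4.521] rot [-0.     0.     0.041]
[[382.87851869 189.79142809]] [[165.42090618 244.92652371]]
```

Request:
{"api": "jog_arm", "payload": {
  "plan": [
    [[1,0.4,0,0,0,0],[1,0.4,0,0,0,0],[1,0.4,0,0,0,0],[1,0.4,0,0,0,0],[1,0.4,0,0,0,0],[1,0.4,0,0,0,0],[1,0.4,0,0,0,0],[1,0.4,0,0,0,0],[1,0.4,0,0,0,0],[1,0.4,0,0,0,0]]
  ]
}}

```text
time_s: 3.2
position: [0.382, -0.1348, 0.3304]
tool_rot: [[0.099, 0.995, 0.001], [0.995, -0.099, -0.0], [-0.0, 0.001, -1.0]]
ft_force: [1.0, -0.3, -0.8]
grip_width: 0.043
```

Request:
{"api": "jog_arm", "payload": {
  "plan": [
    [[0.99,0.54,0,0,0,0],[0.99,0.54,0,0,0,0],[0.99,0.54,0.1,0,0,0],[0.99,0.54,0.3,0,0,0],[0.99,0.54,0.6,0,0,0],[0.99,0.54,0.6,0,0,0],[0.99,0.54,0.6,0,0,0],[0.99,0.54,0.6,0,0,0],[0.99,0.54,0.6,0,0,0],[0.99,0.54,0.6,0,0,0]]
  ]
}}

```text
time_s: 4.2
position: [0.6332, 0.233, 0.1721]
tool_rot: [[0.099, 0.995, 0.0], [0.995, -0.099, -0.0], [-0.0, 0.0, -1.0]]
ft_force: [0.3, -0.8, 1.1]
grip_width: 0.0426
```

Run:
```python
from h import *
go([.634,.239,.005],84.3)
# hole: bright spot centroid
for n,(u,v) in {'top':(383,191),'side':(166,245)}.items():
    im=np.load(n+'0.npz')['im'].astype(int).sum(2)/3; print(im[v-5:v+6,u-6:u+7].astype(int))
```

```text
t 4.2 pos [0.6332 0.233  0.1721] q [10.2 35.7 54.1 -0.  90.3 15.9] F [ 0.3 -0.8  1.1] w 0.0426
now-frame [1.510e-01 4.000e-03 4.178e+00] final-frame [1.500e-01 4.000e-03 4.178e+00] rot [0.    0.    0.003]
[[ 37  37  36  39  54  70  69  70  69  70  68  68  69]
 [ 39  39  38  46  69  70  68  71  75  68  69  64  69]
 [ 38  36  37  63  68  70  71  93  88  68  67  68  68]
 [ 37  37  54  68  68  72  93 103  82  68  67  68  69]
 [ 36  46  69  69  71  87 116  96  66  69  68  67  67]
 [ 39  64  69  70  86 114 121  79  67  68  69  67  67]
 [ 54  68  70  71  93 107  89  68  68  67  65  66  67]
 [ 68  70  70  73  98  83  66  67  69  68  68  68  67]
 [ 70  69  69  70  73  68  67  68  68  67  67  68  67]
 [ 69  68  68  69  68  70  67  69  68  68  66  66  68]
 [ 69  68  69  69  68  69  67  70  71  75  68  67  68]]
[[ 73  73  73  72  72  68  72  70  72  73  66  41  18]
 [ 71  74  69  72  72  77  76  70  75  73  66  36  13]
 [ 71  72  72  70  73  83  85  75  73  75  58  38  15]
 [ 74  71  73  71  80  96  95  77  72  75  56  28  22]
 [ 69  71  72  70  84 105 100  82  65  73  54  24  14]
 [ 70  71  71  72  88 114 105  79  68  71  56  23  10]
 [ 74  70  70  71  89 117 115  86  74  72  49  13  17]
 [ 69  72  68  70  87 111 109  85  71  71  55  17  20]
 [ 70  76  68  70  82 102  98  79  74  71  51  20  23]
 [ 73  75  74  70  73  91  91  78  72  65  43  17  21]
 [ 72  71  71  66  71  82  82  76  75  60  36  14  23]]
```

Request:
{"api": "jog_arm", "payload": {
  "plan": [
    [[0.07,0,0.7,0,0,0],[0.07,0,0.7,0,0,0],[0,0,0.7,0,0,0],[0,0,0.7,0,0,0],[0,0,0.5,0,0,0],[0,0,0.4,0,0,0],[0,0,0.25,0,0,0],[0,0,0.1,0,0,0],[0,0,0,0,0,0]]
  ]
}}

```text
time_s: 5.1
position: [0.6331, 0.2369, 0.0112]
tool_rot: [[0.099, 0.995, -0.0], [0.995, -0.099, -0.0], [-0.0, -0.0, -1.0]]
ft_force: [-0.2, 0.2, 0.2]
grip_width: 0.0428
```

Run:
```python
from h import *
go([.634,.239,.005],84.3)
a,d=vision.get_image('top');b,_=vision.get_image('side')
def crop(im,x0,y0,x1,y1,w,h): return cv2.resize(im[y0:y1,x0:x1],(w,h),interpolation=cv2.INTER_CUBIC)
save('c1.png',np.hstack([crop(a,110,130,230,230,400,400),crop(b,290,110,410,220,400,400)]))
```

```text
t 5.1 pos [0.6331 0.2369 0.0112] q [10.5 43.6 66.1  0.  70.3 16.2] F [-0.2  0.2  0.2] w 0.0428
now-frame [0.054 0.017 0.154] final-frame [0.054 0.017 0.154] rot [-0.001  0.     0.002]
```

View pics/c1.png

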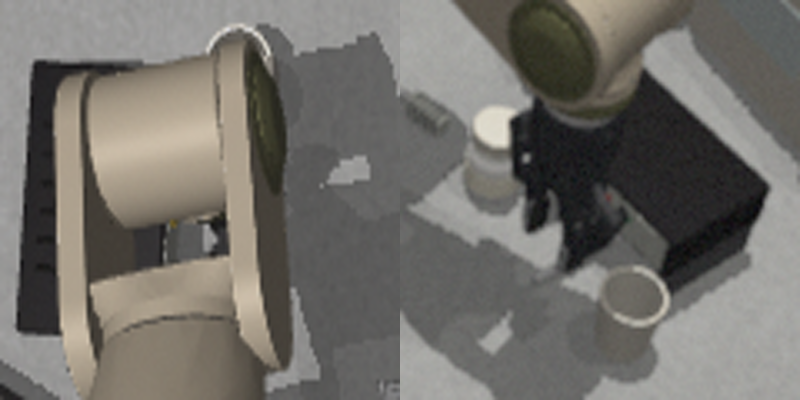

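Request:
{"api": "jog_arm", "payload": {
  "plan": [
    [[0,0.01,0.15,0,0,0],[0,0,0,0,0,0],[0,0,0,0,0,0]]
  ]
}}

```text
time_s: 5.5
position: [0.6334, 0.2369, 0.0052]
tool_rot: [[0.099, 0.995, -0.0], [0.995, -0.099, 0.0], [0.0, -0.0, -1.0]]
ft_force: [0.6, 0.2, -0.8]
grip_width: 0.0426
```

Request:
{"api": "jog_arm", "payload": {
  "plan": [
    [[0,0,0,0,0,0],[0,0,0,0,0,0],[0,0,0,0,0,0],[0,0,0,0,0,0],[0,0,0,0,0,0]]
  ],
  "grip": -1,
  "squeeze": 60
}}

```text
time_s: 6.0
position: [0.6335, 0.2369, 0.0052]
tool_rot: [[0.099, 0.995, 0.0], [0.995, -0.099, 0.0], [0.0, 0.0, -1.0]]
ft_force: [-0.5, 0.3, 0.0]
grip_width: 0.0001
```

Run:
```python
from h import *
b,d=vision.get_image('side')
def crop(im,x0,y0,x1,y1,w,h): return cv2.resize(im[y0:y1,x0:x1],(w,h),interpolation=cv2.INTER_CUBIC)
c=b.copy()
save('c2.png',np.hstack([crop(b,305,150,385,220,800,600)]))
print(proj('side',[[.6335,.2369,.0052],[.6335,.2369,.012],[.634,.226,.012]]))
```

```text
[[332.39615566 186.40478093]
 [332.70615626 185.01183116]
 [330.14435404 186.73815424]]
```

View pics/c2.png

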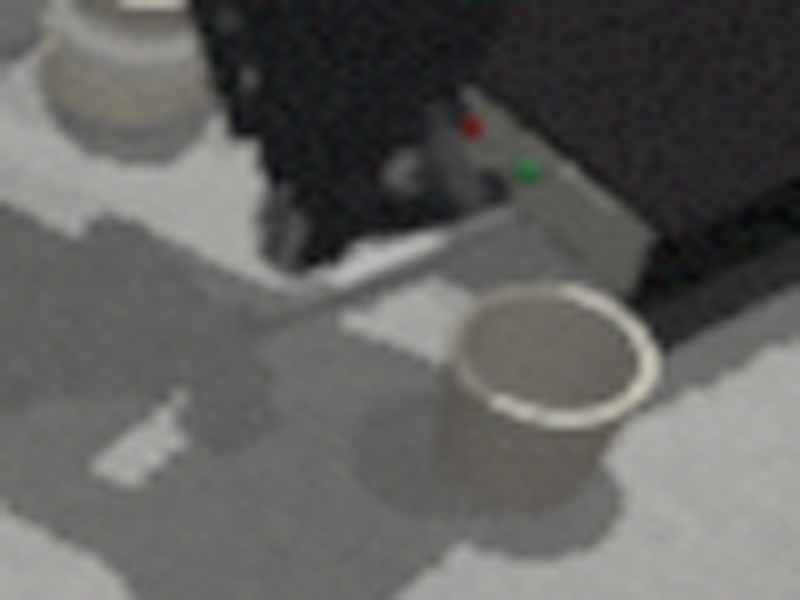

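Run:
```python
from h import *
b,d=vision.get_image('side')
C=cloud('side',d)
for v in range(165,192,1):
    print(v,' '.join('%3d,%3d,%3d'%tuple(np.round(C[v,u]*1000).astype(int)) for u in range(328,350,2)))
```

```text
165 610,225, 90 623,218,107 629,220,111 631,226,109 647,215,130 653,216,134 655,222,133 662,222,139 671,219,149 675,221,151 676,230,146
166 611,224, 88 613,231, 85 629,221,105 638,219,115 647,216,126 652,219,128 656,222,130 664,220,139 671,220,144 676,221,149 677,229,144
167 560,286, -5 616,229, 84 629,222,100 640,217,114 648,216,122 653,218,125 656,222,125 664,221,133 672,220,141 677,222,145 679,228,142
168 566,280,  0 620,224, 87 629,222, 96 641,217,110 648,216,118 652,221,118 658,222,123 663,223,127 670,223,134 675,225,137 680,228,139
169 566,280, -5 622,224, 84 628,225, 89 642,216,107 648,217,113 649,225,109 650,233,104 651,240,101 599,319, -1 676,225,133 681,227,137
170 571,276, -3 623,223, 81 631,221, 90 638,222, 96 650,216,111 651,223,107 651,232,101 652,240, 97 602,316, -1 677,225,129 683,225,136
171 574,274, -3 576,280, -6 632,222, 86 640,221, 94 649,218,105 650,226,100 650,235, 93 651,242, 91 605,313,  0 678,224,128 684,225,132
172 579,268,  1 581,275, -2 632,223, 80 640,222, 89 646,223, 94 646,232, 88 653,232, 94 655,238, 92 677,219,126 678,225,122 685,224,130
173 578,270,
[... 1879 characters left out ...]
, -2 657,282, -2
187 623,229, -2 633,227,  9 638,230, 12 635,243, -1 638,249, -1 643,253,  0 646,258, -1 649,264, -2 653,268, -1 656,275, -3 658,282, -6
188 625,229, -5 634,227,  5 632,238, -4 636,243, -4 643,244,  1 644,253, -4 647,258, -4 652,261, -2 655,267, -3 660,271, -1 663,275,  0
189 628,225, -5 633,228, -1 637,234, -2 640,239, -2 644,244, -2 648,248, -2 651,253, -2 654,260, -4 659,263, -1 661,271, -5 665,275, -4
190 632,221, -3 637,225,  0 638,233, -4 643,236, -2 647,241, -2 650,247, -4 652,254, -6 658,255, -1 660,262, -4 664,267, -3 669,270,  0
191 634,220, -5 639,223, -2 642,230, -4 647,232,  1 1135,-394,969 1135,-394,969 657,248, -2 661,253, -1 664,258, -2 668,262, -1 671,268, -2
```

Request:
{"api": "jog_arm", "payload": {
  "plan": [
    [[0,0,0,0,0,0],[0,0,0,0,0,0],[0,0,0,0,0,0],[0,0,0,0,0,0]]
  ],
  "grip": 0
}}

```text
time_s: 6.5
position: [0.6335, 0.2369, 0.0052]
tool_rot: [[0.099, 0.995, 0.0], [0.995, -0.099, 0.0], [0.0, 0.0, -1.0]]
ft_force: [1.0, 0.1, -0.9]
grip_width: 0.0426
```

Run:
```python
from h import *
go([.634,.239,.005],84.3)
b,d=vision.get_image('side')
C=cloud('side',d)
def crop(im,x0,y0,x1,y1,w,h): return cv2.resize(im[y0:y1,x0:x1],(w,h),interpolation=cv2.INTER_CUBIC)
save('c3.png',crop(b,295,140,375,210,800,600))
m=(C[...,0]>.57)&(C[...,0]<.70)&(C[...,1]>.19)&(C[...,1]<.28)&(C[...,2]>.02)&(C[...,2]<.09)
P=C[m]; 
for x0 in np.arange(.58,.70,.01):
    q=P[(P[:,0]>=x0)&(P[:,0]<x0+.01)]
    if len(q): i=np.argsort(q[:,2])[:3]; print(round(x0,2),len(q),q[i].round(3).tolist())
```

```text
t 6.5 pos [0.6335 0.2369 0.0052] q [10.5 44.  66.4  0.  69.7 16.2] F [ 1.   0.1 -0.9] w 0.0426
now-frame [0.054 0.008 0.005] final-frame [0.054 0.008 0.005] rot [ 0.    -0.     0.002]
0.58 1 [[0.582, 0.23, 0.088]]
0.59 5 [[0.599, 0.233, 0.053], [0.6, 0.232, 0.059], [0.595, 0.231, 0.086]]
0.6 15 [[0.608, 0.227, 0.046], [0.603, 0.23, 0.049], [0.609, 0.225, 0.053]]
0.61 65 [[0.615, 0.238, 0.041], [0.614, 0.234, 0.042], [0.614, 0.242, 0.042]]
0.65 10 [[0.657, 0.223, 0.041], [0.658, 0.221, 0.047], [0.658, 0.22, 0.053]]
0.66 44 [[0.661, 0.224, 0.04], [0.662, 0.226, 0.044], [0.661, 0.222, 0.046]]
0.67 6 [[0.67, 0.236, 0.054], [0.671, 0.228, 0.069], [0.671, 0.222, 0.079]]
0.68 2 [[0.69, 0.25, 0.054], [0.687, 0.237, 0.088]]
0.69 63 [[0.697, 0.259, 0.021], [0.7, 0.236, 0.023], [0.699, 0.261, 0.023]]
```

View pics/c3.png

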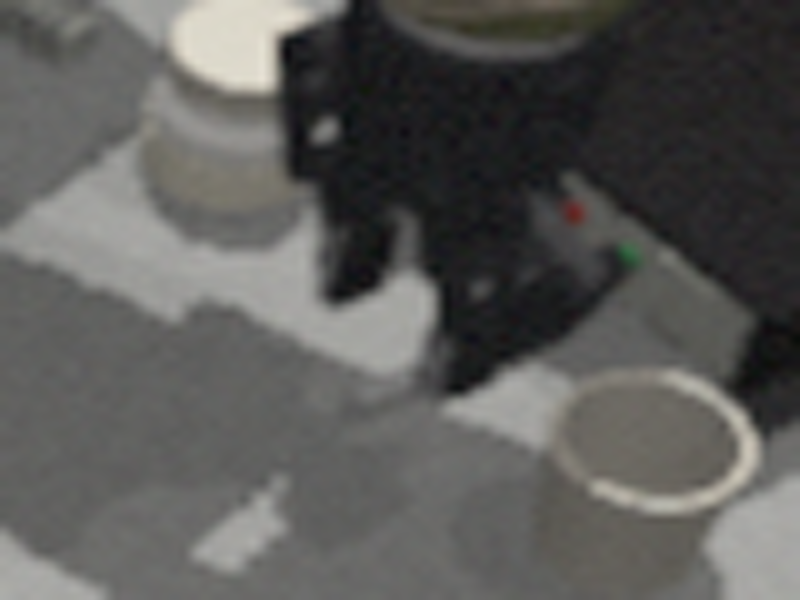

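Request:
{"api": "jog_arm", "payload": {
  "plan": [
    [[0.05,0,0.2,0,0,0],[0,0,0.2,0,0,0],[0,0,0.1,0,0,0],[0,0,0,0,0,0]]
  ]
}}

```text
time_s: 6.95
position: [0.6331, 0.2387, -0.016]
tool_rot: [[0.099, 0.995, -0.002], [0.995, -0.099, -0.0], [-0.001, -0.002, -1.0]]
ft_force: [0.1, -0.1, 1.2]
grip_width: 0.0424
```

```bash
cat >> h.py <<'E'
def crop(im,x0,y0,x1,y1,w,h): return cv2.resize(im[y0:y1,x0:x1],(w,h),interpolation=cv2.INTER_CUBIC)
E
cat > f.py <<'E'
from h import *
go([.634,.239,.005],84.3)
b,d=vision.get_image('side')
C=cloud('side',d)
m=(C[...,0]>.57)&(C[...,0]<.685)&(C[...,1]>.19)&(C[...,1]<.28)&(C[...,2]>.006)&(C[...,2]<.09)
P=C[m]; 
for x0 in np.arange(.58,.70,.01):
    q=P[(P[:,0]>=x0)&(P[:,0]<x0+.01)]
    if len(q): i=np.argsort(q[:,2])[:3]; print(round(x0,2),len(q),q[i].round(3).tolist())
import sys
save(sys.argv[1],crop(b,295,140,375,210,800,600))
E
python3 f.py c4.png
```

```text
t 6.95 pos [ 0.6331  0.2387 -0.016 ] q [10.7 45.4 67.2 -0.  67.5 16.3] F [ 0.1 -0.1  1.2] w 0.0424
now-frame [ 0.008  0.021 -0.525] final-frame [ 0.009  0.022 -0.525] rot [-0.012  0.004  0.002]
0.58 19 [[0.588, 0.228, 0.068], [0.59, 0.231, 0.068], [0.582, 0.229, 0.071]]
0.59 15 [[0.598, 0.236, 0.04], [0.592, 0.234, 0.063], [0.599, 0.231, 0.067]]
0.6 17 [[0.61, 0.227, 0.034], [0.607, 0.229, 0.035], [0.605, 0.23, 0.037]]
0.61 70 [[0.612, 0.235, 0.021], [0.615, 0.245, 0.022], [0.611, 0.24, 0.022]]
0.62 3 [[0.627, 0.232, 0.009], [0.629, 0.226, 0.011], [0.63, 0.237, 0.013]]
0.63 22 [[0.638, 0.235, 0.008], [0.639, 0.242, 0.008], [0.638, 0.227, 0.009]]
0.65 27 [[0.656, 0.223, 0.026], [0.66, 0.222, 0.035], [0.658, 0.224, 0.036]]
0.66 83 [[0.662, 0.228, 0.018], [0.66, 0.224, 0.025], [0.669, 0.24, 0.026]]
0.67 7 [[0.67, 0.232, 0.039], [0.67, 0.236, 0.04], [0.671, 0.232, 0.071]]
0.68 8 [[0.681, 0.22, 0.068], [0.684, 0.22, 0.07], [0.683, 0.221, 0.073]]
```

View pics/c4.png

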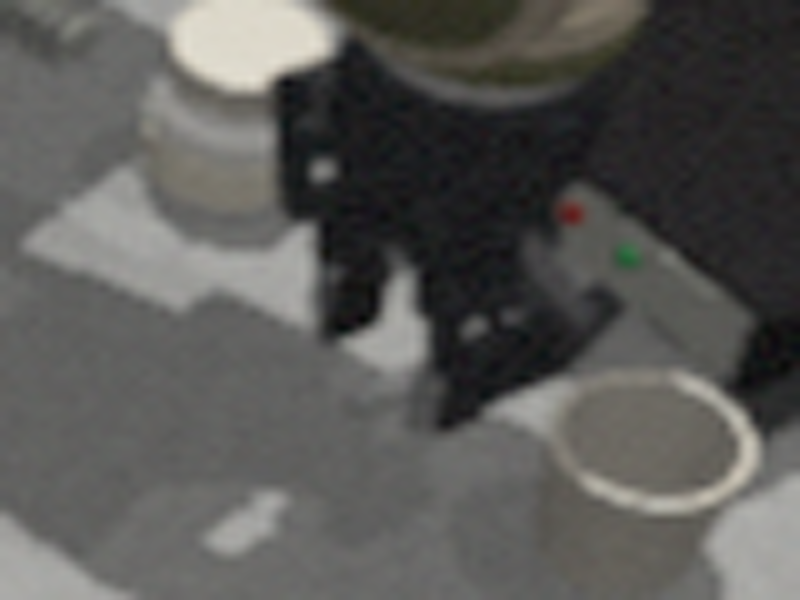

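Request:
{"api": "jog_arm", "payload": {
  "plan": [
    [[0,0.05,0.15,0,0,0],[0,0.04,0.1,0,0,0],[0,0,0,0,0,0]]
  ]
}}

```text
time_s: 7.3
position: [0.6375, 0.2385, -0.0248]
tool_rot: [[0.099, 0.995, 0.0], [0.995, -0.099, 0.0], [0.0, 0.0, -1.0]]
ft_force: [-1.4, 0.3, 0.8]
grip_width: 0.0426
```

Request:
{"api": "jog_arm", "payload": {
  "plan": [
    [[0,0,0,0,0,0],[0,0,0,0,0,0],[0,0,0,0,0,0],[0,0,0,0,0,0],[0,0,0,0,0,0]]
  ],
  "grip": -1
}}

```text
time_s: 7.8
position: [0.6371, 0.2385, -0.0249]
tool_rot: [[0.099, 0.995, -0.0], [0.995, -0.099, -0.0], [-0.0, -0.0, -1.0]]
ft_force: [-0.4, 0.2, -0.5]
grip_width: 0.0069
```

```bash
python3 f.py c5.png
```

```text
t 7.8 pos [ 0.6371  0.2385 -0.0249] q [10.6 46.3 66.9 -0.  66.8 16.3] F [-0.4  0.2 -0.5] w 0.0069
now-frame [ 0.005 -0.079 -0.746] final-frame [ 0.005 -0.079 -0.746] rot [-0.002  0.001  0.002]
0.58 5 [[0.59, 0.23, 0.073], [0.59, 0.228, 0.083], [0.588, 0.23, 0.085]]
0.59 20 [[0.598, 0.228, 0.063], [0.597, 0.229, 0.067], [0.596, 0.229, 0.07]]
0.6 20 [[0.61, 0.228, 0.052], [0.603, 0.23, 0.053], [0.604, 0.228, 0.06]]
0.61 8 [[0.613, 0.228, 0.055], [0.616, 0.23, 0.056], [0.611, 0.226, 0.059]]
0.62 26 [[0.629, 0.225, 0.016], [0.622, 0.231, 0.02], [0.63, 0.228, 0.02]]
0.63 51 [[0.639, 0.226, 0.007], [0.636, 0.224, 0.009], [0.636, 0.228, 0.011]]
0.64 38 [[0.646, 0.227, 0.008], [0.649, 0.229, 0.01], [0.643, 0.226, 0.01]]
0.65 64 [[0.653, 0.228, 0.015], [0.655, 0.234, 0.016], [0.653, 0.236, 0.018]]
0.66 15 [[0.662, 0.224, 0.055], [0.666, 0.219, 0.058], [0.669, 0.221, 0.059]]
0.67 16 [[0.673, 0.221, 0.058], [0.671, 0.219, 0.058], [0.678, 0.219, 0.064]]
0.68 5 [[0.683, 0.22, 0.074], [0.681, 0.221, 0.08], [0.684, 0.217, 0.082]]
```

View pics/c5.png

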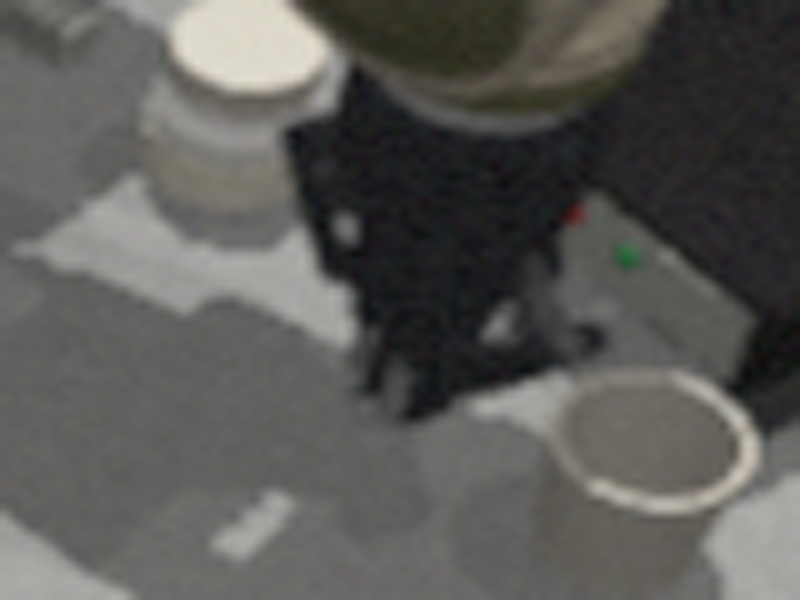

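Request:
{"api": "jog_arm", "payload": {
  "plan": [
    [[0,0,0,0,0,0],[0,0,0,0,0,0],[0,0,0.12,0,0,0],[0,0,0.1,0,0,0],[0,0,0,0,0,0]]
  ],
  "grip": -0.3
}}

```text
time_s: 8.35
position: [0.6367, 0.2384, -0.0346]
tool_rot: [[0.099, 0.995, -0.002], [0.995, -0.099, -0.0], [-0.0, -0.002, -1.0]]
ft_force: [0.3, 0.1, -0.5]
grip_width: 0.0295
```

Request:
{"api": "jog_arm", "payload": {
  "plan": [
    [[0,0,0,0,0,0],[0,0,0,0,0,0],[0,0,0,0,0,0],[0,0,0,0,0,0],[0,0,0,0,0,0]]
  ],
  "grip": -1
}}

```text
time_s: 8.85
position: [0.6372, 0.2385, -0.0335]
tool_rot: [[0.099, 0.995, 0.0], [0.995, -0.099, 0.0], [0.0, 0.0, -1.0]]
ft_force: [-0.3, 1.0, -0.2]
grip_width: 0.0078
```

Request:
{"api": "jog_arm", "payload": {
  "plan": [
    [[-0.1,0,0,0,0,0],[-0.2,0,0,0,0,0],[-0.2,0,0,0,0,0],[-0.2,0,0,0,0,0],[-0.2,0,0,0,0,0],[-0.1,0,0,0,0,0],[0,0,0,0,0,0]]
  ]
}}

```text
time_s: 9.55
position: [0.6333, 0.1978, -0.0335]
tool_rot: [[0.1, 0.995, -0.0], [0.995, -0.1, -0.0], [-0.0, -0.0, -1.0]]
ft_force: [0.2, -0.5, -0.1]
grip_width: 0.0077
```

Run:
```python
from h import *
go([.634,.239,-.0335],84.3)
b,d=vision.get_image('side');a,_=vision.get_image('top')
save('c6.png',np.hstack([crop(b,275,140,375,230,500,450),crop(a,150,130,230,230,300,450)]))
C=cloud('side',d)
m=(C[...,0]>.6)&(C[...,0]<.685)&(C[...,1]>.17)&(C[...,1]<.29)&(C[...,2]>.006)&(C[...,2]<.06)
P=C[m]
for y0 in np.arange(.16,.3,.01):
    q=P[(P[:,1]>=y0)&(P[:,1]<y0+.01)]
    if len(q): i=np.argsort(q[:,2])[[0,1,-1]]; print(round(y0,2),len(q),q[i].round(3).tolist())
```

```text
t 9.55 pos [ 0.6333  0.1978 -0.0335] q [ 7.2 45.5 70.6 -0.  63.9 12.9] F [ 0.2 -0.5 -0.1] w 0.0077
now-frame [ 1.027e+00 -8.500e-02 -1.000e-03] final-frame [ 1.027e+00 -8.500e-02 -1.000e-03] rot [-0.001  0.003 -0.004]
0.17 5 [[0.66, 0.18, 0.048], [0.666, 0.179, 0.049], [0.664, 0.179, 0.057]]
0.18 111 [[0.642, 0.184, 0.006], [0.65, 0.188, 0.007], [0.604, 0.188, 0.06]]
0.19 27 [[0.65, 0.196, 0.01], [0.651, 0.198, 0.01], [0.661, 0.197, 0.055]]
0.2 5 [[0.654, 0.204, 0.052], [0.653, 0.201, 0.053], [0.652, 0.201, 0.056]]
0.25 5 [[0.639, 0.258, 0.012], [0.646, 0.259, 0.014], [0.645, 0.256, 0.015]]
0.26 8 [[0.646, 0.265, 0.009], [0.642, 0.264, 0.011], [0.646, 0.263, 0.016]]
0.27 11 [[0.647, 0.277, 0.006], [0.648, 0.278, 0.012], [0.648, 0.273, 0.015]]
0.28 11 [[0.648, 0.283, 0.008], [0.65, 0.289, 0.01], [0.645, 0.281, 0.016]]
```

View pics/c6.png

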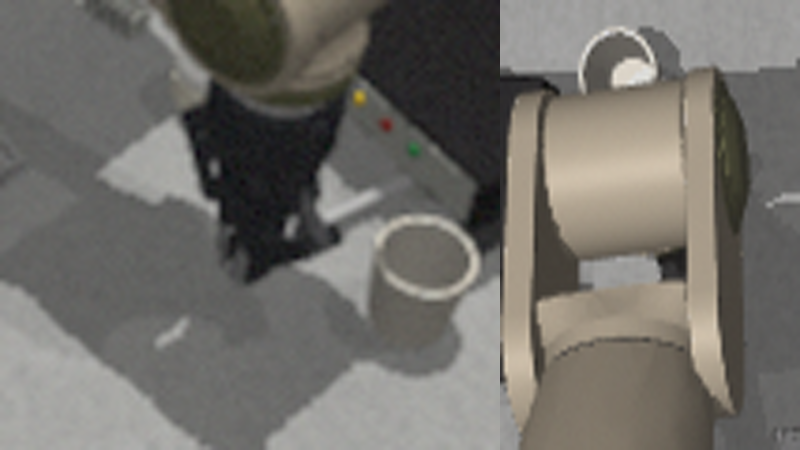

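Request:
{"api": "jog_arm", "payload": {
  "plan": [
    [[-0.2,0,0,0,0,0],[-0.4,0,0,0,0,0],[-0.5,0,0,0,0,0],[-0.5,0,0,0,0,0],[-0.5,0,0,0,0,0],[-0.5,0,0,0,0,0],[-0.5,0,0,0,0,0],[-0.4,0,0,0,0,0],[-0.2,0,0,0,0,0],[0,0,0,0,0,0]]
  ]
}}

```text
time_s: 10.65
position: [0.6186, 0.0501, -0.0335]
tool_rot: [[0.1, 0.995, -0.0], [0.995, -0.1, -0.0], [-0.0, -0.0, -1.0]]
ft_force: [-0.1, -0.7, 0.8]
grip_width: 0.0075
```

Request:
{"api": "jog_arm", "payload": {
  "plan": [
    [[0,0,0,0,0,0],[0,0,0,0,0,0],[0,0,-0.2,0,0,0],[0,0,-0.5,0,0,0],[0,0,-1,0,0,0],[0,0,-1,0,0,0],[0.3,0,-0.5,0,0,0],[0.6,0,0,0,0,0],[0.6,0,0,0,0,0]]
  ],
  "grip": -0.1
}}

```text
time_s: 11.55
position: [0.6249, 0.1121, 0.0961]
tool_rot: [[0.099, 0.995, 0.002], [0.995, -0.099, 0.0], [0.0, 0.002, -1.0]]
ft_force: [0.2, 0.3, 0.1]
grip_width: 0.0384
```

Run:
```python
from h import *
go([.634,.239,-.0335],84.3)
b,d=vision.get_image('side');a,e=vision.get_image('top')
save('c7.png',np.hstack([crop(b,210,110,370,240,450,450),crop(a,150,110,290,230,350,450)]))
np.savez('s7.npz',im=b,d=d);np.savez('t7.npz',im=a,d=e)
for n in ['side','top']:
    C=cloud(n,d if n=='side' else e)
    for r in spotter.trace(n,'pin_handle'):
        P=C[r['pixels']]; print(n,r['score'],np.round(r['rect']),np.median(P,0),len(P))
```

```text
t 11.55 pos [0.6249 0.1121 0.0961] q [-0.5 34.8 68.8  0.  76.3  5.2] F [0.2 0.3 0.1] w 0.0384
now-frame [ 3.179 -0.096  3.241] final-frame [ 3.179 -0.089  3.24 ] rot [ 0.015 -0.002  0.001]
side 0.87 [278. 185. 338. 214.] [0.63283715 0.17734732 0.01475551] 332
```

View pics/c7.png

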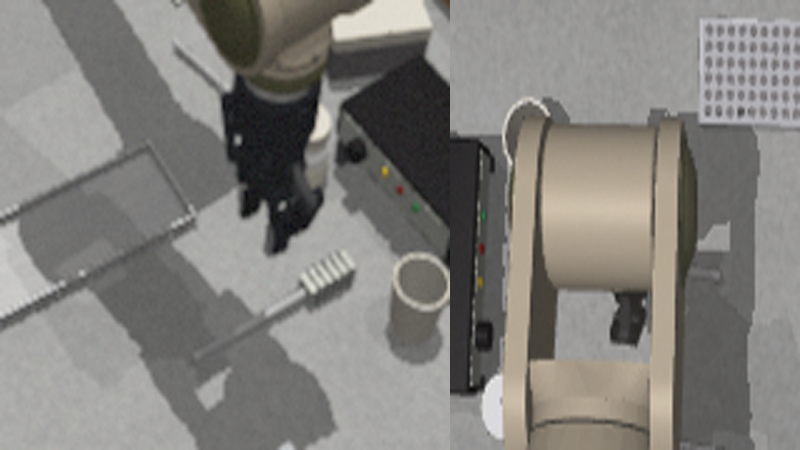

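Run:
```python
from h import *
z=np.load('s7.npz');d=z['d'];C=cloud('side',d)
r=spotter.trace('side','pin_handle')
import scipy.ndimage as nd
m=r[0]['pixels']&(C[...,2]>.006)
P=C[m]; c=P.mean(0);w,V=np.linalg.eigh(np.cov((P-c)[:,:2].T));ax=V[:,1]*np.sign(V[1,1]);s=(P-c)[:,:2]@ax;t=(P-c)[:,:2]@np.array([-ax[1],ax[0]])
print(c,ax,np.degrees(np.arctan2(ax[1],ax[0])),s.min(),s.max())
for a in np.arange(-.12,.12,.01):
    k=(s>=a)&(s<a+.01)
    if k.sum(): print(round(a,2),k.sum(),t[k].min().round(4),t[k].max().round(4),P[k,2].min().round(3),P[k,2].max().round(3))
# project model: grid search pin pose with side outline
```

```text
[0.63708846 0.15039826 0.02258782] [-0.33617966  0.94179787] 109.64428856601342 -0.6799735076544706 0.07815242868082103
-0.11 3 0.0475 0.0545 0.011 0.014
-0.1 11 0.0453 0.054 0.006 0.017
-0.09 13 0.0397 0.05 0.007 0.016
-0.08 11 0.0363 0.0476 0.008 0.018
-0.07 15 0.0315 0.0434 0.006 0.017
-0.06 11 0.027 0.0375 0.008 0.018
-0.05 14 0.0194 0.0341 0.007 0.016
-0.04 10 0.0176 0.0276 0.01 0.017
-0.03 10 0.0129 0.0216 0.009 0.019
-0.02 6 0.0098 0.0139 0.011 0.015
-0.01 11 0.0018 0.013 0.009 0.016
-0.0 12 -0.0022 0.0072 0.01 0.018
0.01 8 -0.0075 0.0034 0.011 0.016
0.02 34 -0.0202 0.0033 0.008 0.024
0.03 34 -0.0245 0.0033 0.009 0.027
0.04 31 -0.0292 -0.0027 0.006 0.024
0.05 29 -0.0331 -0.0049 0.009 0.026
0.06 27 -0.0376 -0.0148 0.007 0.025
0.07 9 -0.0341 -0.0172 0.018 0.024
```

```bash
cat >> h.py <<'E'
def pinfit(n='side',d=None,P=None,zmax=.03,zmin=.006):
    "fit bench-lying pin from mask cloud"
    if P is None:
        C=cloud(n,d); r=spotter.trace(n,'pin_handle')
        r=max(r,key=lambda r:r['pixels'].sum())
        P=C[r['pixels']&(d>0)]
    P=P[(P[:,2]>zmin)&(P[:,2]<zmax)]
    for _ in range(3):
        c=np.median(P,0);w,V=np.linalg.eigh(np.cov((P-c)[:,:2].T));ax=V[:,1]*np.sign(V[1,1])
        nv=np.array([-ax[1],ax[0]]);s=(P-c)[:,:2]@ax;t=(P-c)[:,:2]@nv
        k=(abs(t)<.03)&(abs(s)<.2);P=P[k]
    return c,ax,nv,(P-c)[:,:2]@ax,(P-c)[:,:2]@nv,P
E
python3 - <<'E'
from h import *
d=np.load('s7.npz')['d']
c,ax,nv,s,t,P=pinfit('side',d)
k=s<s.min()+.13   # shaft only
p=np.polyfit(s[k],t[k],1); print(c,np.degrees(np.arctan2(ax[1],ax[0])),'shaft yaw',np.degrees(np.arctan2(ax[1],ax[0])+np.arctan(p[0])))
print('ends',c[:2]+ax*s.min()+nv*np.polyval(p,s.min()),c[:2]+ax*s.max()+nv*np.polyval(p,s.max()),np.ptp(s))
for a in np.arange(-.12,.12,.01):
    k=(s>=a)&(s<a+.01)
    if k.sum(): print(round(a,2),k.sum(),t[k].min().round(4),t[k].max().round(4),P[k,2].max().round(3))
E
```

```text
[0.63212882 0.17625204 0.01566057] 83.42481997804707 shaft yaw 84.43740640765552
ends [0.62124235 0.036928  ] [0.64005447 0.23008722] 0.19404282736091588
-0.12 13 -0.0079 -0.0001 0.016
-0.11 10 -0.0087 0.0028 0.018
-0.1 12 -0.0075 -0.0008 0.017
-0.09 12 -0.0075 0.0033 0.018
-0.08 11 -0.0089 0.0008 0.017
-0.07 9 -0.0066 0.0016 0.017
-0.06 8 -0.0069 -0.0004 0.019
-0.05 6 -0.006 -0.0014 0.015
-0.04 10 -0.0061 0.0009 0.016
-0.03 9 -0.007 -0.0007 0.017
-0.02 10 -0.0059 0.0005 0.018
-0.01 19 -0.0102 0.0058 0.023
-0.0 32 -0.0141 0.01 0.027
0.01 26 -0.0135 0.0083 0.024
0.02 27 -0.013 0.0103 0.024
0.03 27 -0.013 0.0088 0.026
0.04 25 -0.0129 0.0086 0.025
0.05 11 -0.0118 0.0076 0.024
```

Request:
{"api": "jog_arm", "payload": {
  "plan": [
    [[0.4,0,0,0,0,0],[0.6,0.05,0,0,0,0],[0.7,0.05,0,0,0,0],[0.56,0,0.3,0,0,0],[0,0,0.7,0,0,0],[0,0,0.7,0,0,0],[0,0,0.5,0,0,0],[0,0,0,0,0,0]]
  ],
  "grip": 0.1
}}

```text
time_s: 12.65
position: [0.6358, 0.2009, 0.0035]
tool_rot: [[0.099, 0.995, -0.006], [0.995, -0.099, -0.001], [-0.001, -0.006, -1.0]]
ft_force: [0.2, 0.0, 0.0]
grip_width: 0.0468
```

Run:
```python
from h import *
go([.6365,.2025,-.0335],84.4)
b,d=vision.get_image('side')
save('c8.png',crop(b,270,130,370,220,600,540))
```

```text
t 12.65 pos [0.6358 0.2009 0.0035] q [ 7.4 43.4 68.   0.  68.9 13.1] F [0.2 0.  0. ] w 0.0468
now-frame [0.042 0.019 0.924] final-frame [0.041 0.014 0.924] rot [-0.038  0.008 -0.011]
```

View pics/c8.png

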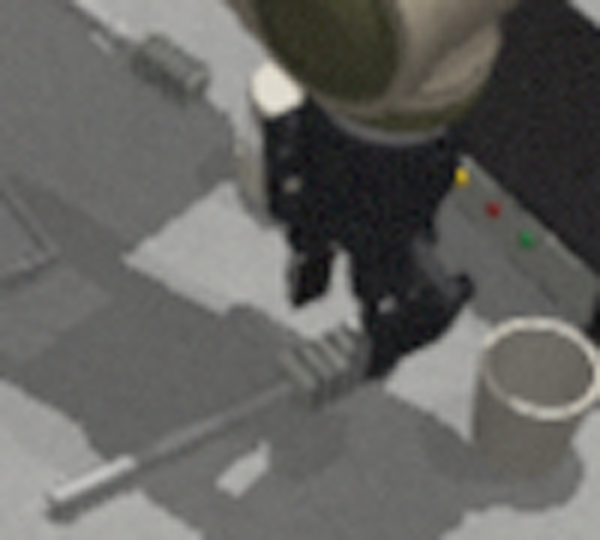

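Request:
{"api": "jog_arm", "payload": {
  "plan": [
    [[0.04,0.01,0.4,0,0,0],[0,0,0.35,0,0,0],[0,0,0.17,0,0,0],[0,0,0,0,0,0]]
  ]
}}

```text
time_s: 13.1
position: [0.6374, 0.2021, -0.0317]
tool_rot: [[0.099, 0.995, -0.002], [0.995, -0.099, -0.0], [-0.001, -0.002, -1.0]]
ft_force: [-0.6, 0.2, 0.3]
grip_width: 0.0468
```

Request:
{"api": "jog_arm", "payload": {
  "plan": [
    [[0,0,0,0,0,0],[0,0,0,0,0,0],[0,0,0,0,0,0],[0,0,0,0,0,0],[0,0,0,0,0,0]]
  ],
  "grip": -1,
  "squeeze": 90
}}

```text
time_s: 13.6
position: [0.6386, 0.2024, -0.0294]
tool_rot: [[0.099, 0.995, 0.002], [0.995, -0.099, 0.0], [0.0, 0.002, -1.0]]
ft_force: [-1.2, 0.0, 6.0]
grip_width: 0.0215
```

Run:
```python
from h import *
go([.6365,.2025,-.0335],84.4)
b,d=vision.get_image('side')
save('c9.png',crop(b,270,130,370,220,600,540))
```

```text
t 13.6 pos [ 0.6386  0.2024 -0.0294] q [ 7.5 45.7 69.3  0.  64.9 13.2] F [-1.2  0.   6. ] w 0.0215
now-frame [-0.002 -0.052  0.101] final-frame [-0.001 -0.052  0.101] rot [ 0.011 -0.003 -0.01 ]
```

View pics/c9.png

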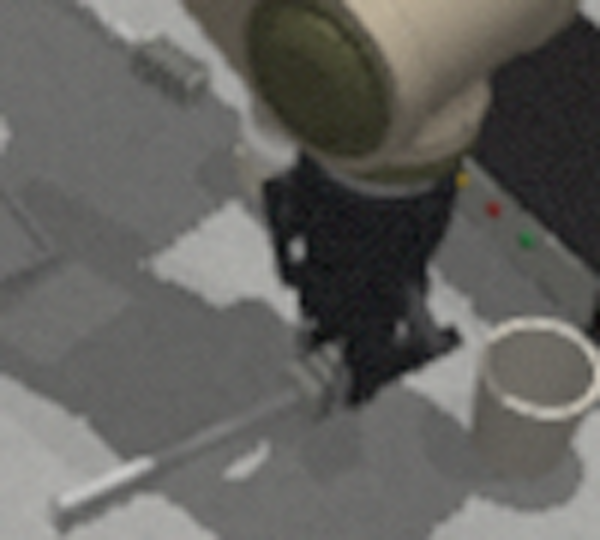

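Request:
{"api": "jog_arm", "payload": {
  "plan": [
    [[0,0,-0.2,0,0,0],[0,0,-0.4,0,0,0],[0,0,-0.6,0,0,0],[0,0,-0.7,0,0,0],[0,0,-0.6,0,0,0],[0,0,-0.35,0,0,0],[0,0,0,0,0,0]]
  ]
}}

```text
time_s: 14.35
position: [0.639, 0.2024, 0.086]
tool_rot: [[0.099, 0.995, 0.004], [0.995, -0.099, 0.001], [0.001, 0.004, -1.0]]
ft_force: [1.1, 0.6, -1.4]
grip_width: 0.0221
```

Run:
```python
from h import *
go([.706,-.124,.0836],56.7)
b,d=vision.get_image('side')
save('c10.png',crop(b,250,110,370,200,800,600))
```

```text
t 14.35 pos [0.639  0.2024 0.086 ] q [ 7.5 38.6 62.8  0.  78.3 13.2] F [ 1.1  0.6 -1.4] w 0.0221
now-frame [-7.953  2.475  0.063] final-frame [-5.9    5.88   0.061] rot [ 0.025 -0.013  3.213]
```

View pics/c10.png

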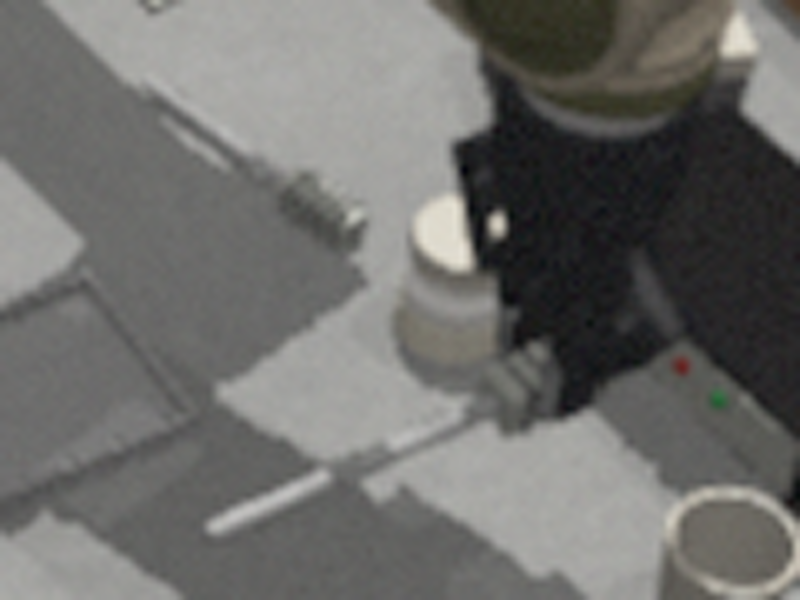

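Request:
{"api": "jog_arm", "payload": {
  "plan": [
    [[-0.5,0.2,0,0,0,0.4],[-0.8,0.3,0,0,0,0.8],[-0.8,0.3,0,0,0,0.8],[-0.7,0.5,0,0,0,0.8],[-0.6,0.6,0,0,0,0.4],[-0.5,0.5,0,0,0,0],[-0.3,0.3,0,0,0,0],[0,0,0,0,0,0]]
  ]
}}

```text
time_s: 15.2
position: [0.6791, 0.0015, 0.0824]
tool_rot: [[0.549, 0.836, -0.002], [0.836, -0.549, 0.0], [-0.001, -0.001, -1.0]]
ft_force: [-0.0, 0.6, -1.3]
grip_width: 0.022
```

```bash
cat > p.py <<'E'
from h import *
import sys
go([.706,-.124,.0836],56.7)
b,d=vision.get_image('side');a,e=vision.get_image('top')
np.savez('pp.npz',b=b,d=d,a=a,e=e)
C=cloud('side',d)
r=spotter.trace('side','pin_handle')
for q in r: print(q['score'],np.round(q['rect']))
r=max(r,key=lambda q:q['score']*(q['rect'][2]-q['rect'][0]>20))
P=C[r['pixels']&(d>0)]; P=P[(P[:,2]>.08)&(P[:,2]<.165)]
c=np.median(P,0)
for _ in range(4):
    U,S,V=np.linalg.svd(P-P.mean(0),full_matrices=False); ax=V[0]*np.sign(V[0,1])
    rr=np.linalg.norm(np.cross(P-P.mean(0),ax),axis=1); P=P[rr<max(.012,0)*1.3]
c=P.mean(0);s=(P-c)@ax
print('n',len(P),'yaw',np.degrees(np.arctan2(ax[1],ax[0])),'pitch',np.degrees(np.arcsin(ax[2])),'ends',c+ax*s.min(),c+ax*s.max(),np.ptp(s))
x0,y0,x1,y1=[int(v) for v in sys.argv[2:6]]
save(sys.argv[1],crop(b,x0,y0,x1,y1,800,600))
E
python3 p.py c11.png 150 110 330 245
```

```text
t 15.2 pos [0.6791 0.0015 0.0824] q [-9.8 39.8 61.  -0.  79.3 23.5] F [-0.   0.6 -1.3] w 0.022
now-frame [-2.253  2.285 -0.032] final-frame [-2.253  2.284 -0.03 ] rot [-0.01   0.006 -0.002]
0.88 [219. 207. 298. 218.]
0.59 [176. 180. 200. 221.]
n 333 yaw 55.232329480970954 pitch 1.978384288826622 ends [ 0.59277413 -0.13626478  0.12309693] [0.70501223 0.02541928 0.12989579] 0.19693996821248375
```

View pics/c11.png

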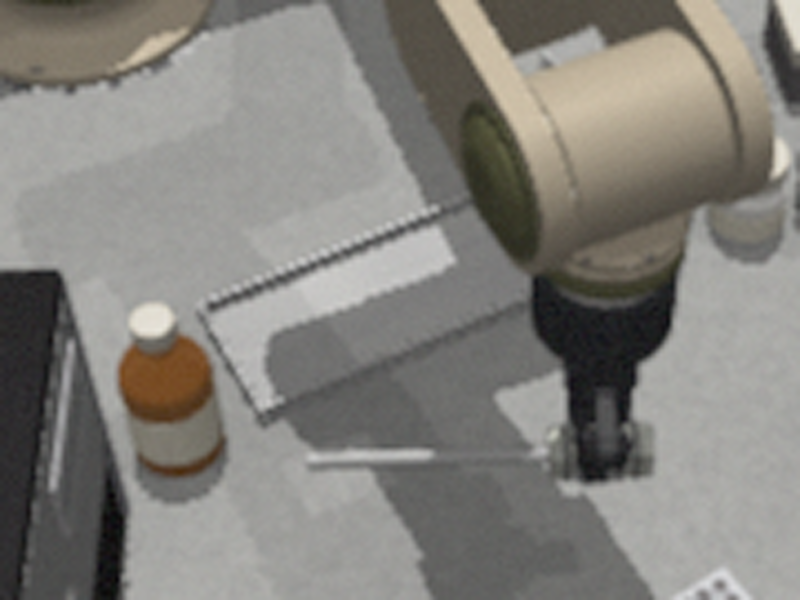

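```bash
cat > q.py <<'E'
from h import *
import sys
go([.706,-.124,.0836],56.7)
b,d=vision.get_image('side')
C=cloud('side',d)
mid=np.array([.571,-.2743,0]);X=np.array([-.549,-.836,0]);X/=np.linalg.norm(X);Y=np.array([-X[1],X[0],0])
H=mid+.03*Y+[0,0,.125]
r=spotter.trace('side','pin_handle')
r=max(r,key=lambda q:q['score']*(q['rect'][2]-q['rect'][0]>20)*(q['rect'][2]-q['rect'][0]))
P=C[r['pixels']&(d>0)]; P=P[(P[:,2]>.09)&(P[:,2]<.165)]
L=(P-H)@np.stack([X,Y,[0,0,1]]).T   # hole frame
cd=np.array([1.135,-.394,.969])-P.mean(0); cd=np.array([0,cd@Y,cd[2]]); cd/=np.linalg.norm(cd)
xs=L[:,0]; tip=np.percentile(xs,99.5)
k=(xs<tip-.004)&(xs>tip-.135)
S=L[k]
for _ in range(3):
    py=np.polyfit(S[:,0],S[:,1],1);pz=np.polyfit(S[:,0],S[:,2],1)
    rr=np.hypot(S[:,1]-np.polyval(py,S[:,0]),S[:,2]-np.polyval(pz,S[:,0])); S=S[rr<.006]
off=-.0039*cd
print('n',len(S),'tip x',tip.round(4),'min',xs.min().round(4),'slope deg y,z',np.degrees([py[0],pz[0]]).round(2))
for x in (tip,tip-.17): print(' at x',x.round(3),'y',(np.polyval(py,x)+off[1]).round(4),'z',(np.polyval(pz,x)+off[2]).round(4))
if len(sys.argv)>2:
    x0,y0,x1,y1=[int(v) for v in sys.argv[2:6]]
    im=b.copy()
    save(sys.argv[1],crop(im,x0,y0,x1,y1,800,600))
E
python3 q.py
```

```text
t 15.35 pos [0.6788 0.0047 0.0832] q [-9.6 39.8 61.   0.  79.3 23.5] F [-0.1  0.2 -1.6] w 0.0219
now-frame [-2.324  2.327 -0.012] final-frame [-2.317  2.335 -0.01 ] rot [-0.007  0.     0.021]
n 180 tip x -0.1273 min -0.3267 slope deg y,z [ 0.06 -0.42]
 at x -0.127 y -0.0901 z -0.0028
 at x -0.297 y -0.0903 z -0.0015
```

Request:
{"api": "jog_arm", "payload": {
  "plan": [
    [[-0.3,0.4,0,0,0,0],[-0.5,0.5,0,0,0,0],[-0.5,0.5,0,0,0,0],[-0.5,0.5,0,0,0,0],[-0.4,0.35,0,0,0,0],[-0.2,0,0,0,0,0],[0,0,0,0,0,0],[0,0,0,0,0,0]]
  ]
}}

```text
time_s: 16.25
position: [0.7018, -0.1251, 0.0838]
tool_rot: [[0.547, 0.837, -0.0], [0.837, -0.547, 0.0], [0.0, -0.0, -1.0]]
ft_force: [0.2, -0.0, -0.4]
grip_width: 0.0221
```

```bash
python3 q.py c12.png 140 170 300 290
```

```text
t 16.25 pos [ 0.7018 -0.1251  0.0838] q [-19.6  43.2  53.8   0.   83.   13.5] F [ 0.2 -0.  -0.4] w 0.0221
now-frame [0.081 0.072 0.005] final-frame [0.081 0.072 0.005] rot [-0.002 -0.002  0.018]
n 184 tip x -0.0353 min -0.2307 slope deg y,z [ 0.01 -0.15]
 at x -0.035 y 0.0001 z -0.0017
 at x -0.205 y 0.0001 z -0.0013
```

View pics/c12.png

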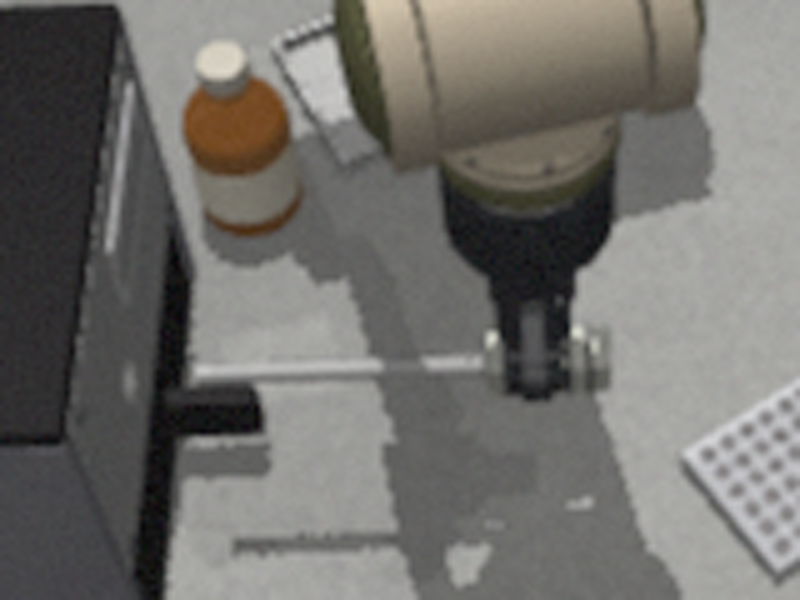

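Request:
{"api": "jog_arm", "payload": {
  "plan": [
    [[-0.2,0,0.04,0,0,0],[-0.3,0,0,0,0,0],[-0.3,0,0,0,0,0],[-0.2,0,0,0,0,0],[-0.1,0,0,0,0,0],[0,0,0,0,0,0]]
  ]
}}

```text
time_s: 16.95
position: [0.6776, -0.1638, 0.0821]
tool_rot: [[0.548, 0.836, 0.0], [0.836, -0.548, -0.0], [0.0, 0.0, -1.0]]
ft_force: [-0.1, -1.2, -1.6]
grip_width: 0.0224
```

```bash
python3 q.py c13.png 140 170 300 290
```

```text
t 16.95 pos [ 0.6776 -0.1638  0.0821] q [-23.3  41.6  57.4   0.   81.    9.9] F [-0.1 -1.2 -1.6] w 0.0224
now-frame [ 1.222  0.047 -0.036] final-frame [ 1.222  0.046 -0.037] rot [ 0.001 -0.     0.006]
n 204 tip x 0.001 min -0.1852 slope deg y,z [-0.19  0.3 ]
 at x 0.001 y 0.0006 z -0.0029
 at x -0.169 y 0.0012 z -0.0038
```

View pics/c13.png

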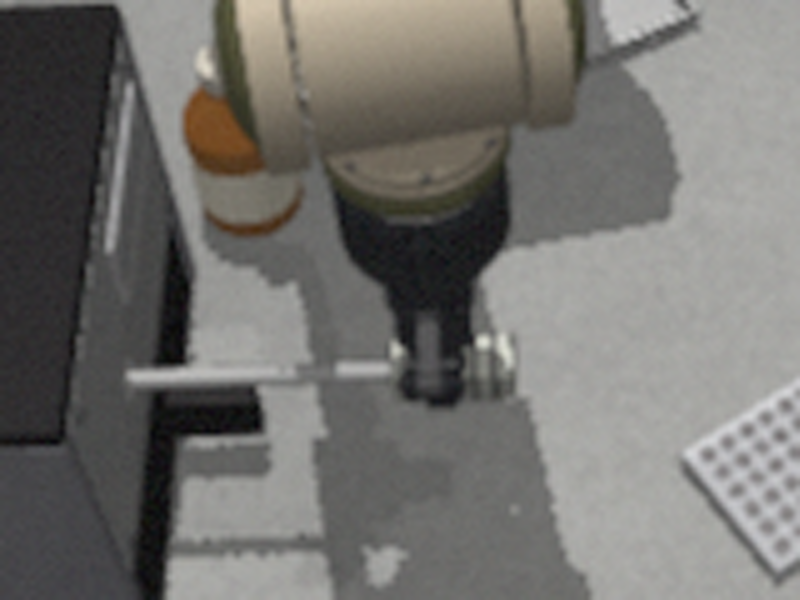

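Request:
{"api": "jog_arm", "payload": {
  "plan": [
    [[-0.15,0,0,0,0,0],[-0.25,0,0,0,0,0],[-0.25,0,0,0,0,0],[-0.25,0,0,0,0,0],[-0.1,0,0,0,0,0],[0,0,0,0,0,0]]
  ]
}}

```text
time_s: 17.65
position: [0.6557, -0.1974, 0.0821]
tool_rot: [[0.548, 0.836, 0.0], [0.836, -0.548, 0.0], [0.0, 0.0, -1.0]]
ft_force: [0.1, 0.5, -0.3]
grip_width: 0.022
```

```bash
python3 q.py c14.png 140 170 300 290
```

```text
t 17.65 pos [ 0.6557 -0.1974  0.0821] q [-26.6  40.4  59.9   0.   79.7   6.6] F [ 0.1  0.5 -0.3] w 0.022
now-frame [ 2.223  0.046 -0.037] final-frame [ 2.223  0.045 -0.037] rot [ 0.    -0.     0.006]
n 129 tip x 0.2476 min -0.0054 slope deg y,z [ 0.3  -0.18]
 at x 0.248 y 0.0905 z 0.0002
 at x 0.078 y 0.0896 z 0.0008
```

View pics/c14.png

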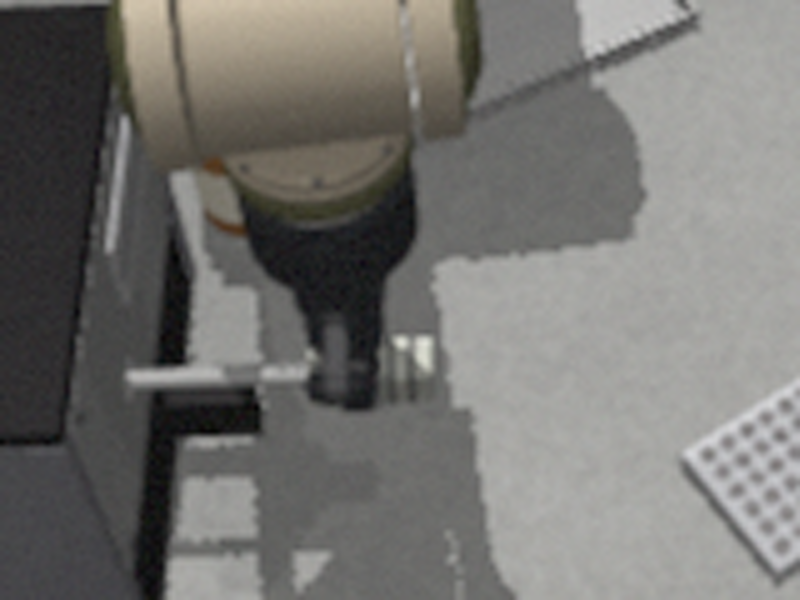

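Run:
```python
from h import *
mid=np.array([.571,-.2743,0]);X=np.array([-.549,-.836,0]);Y=np.array([-X[1],X[0],0]);H=mid+.03*Y+[0,0,.125]
for n in ['side','top']:
    b,d=vision.get_image(n);C=cloud(n,d);L=(C-H)@np.stack([X,Y,[0,0,1]]).T; z=C[...,2]
    m=(d>0)&(L[...,0]<-.012)&(L[...,0]>-.25)&(abs(L[...,1])<.12)&(z>.1)
    for z0 in np.arange(.1,.6,.03):
        k=m&(z>=z0)&(z<z0+.03)
        if k.sum()>3: print(n,round(z0,2),k.sum(),'x',np.percentile(L[k][:,0],[1,99]).round(3),'y',np.percentile(L[k][:,1],[1,99]).round(3))
```

```text
side 0.1 188 x [-0.146 -0.013] y [-0.004  0.025]
side 0.13 112 x [-0.144 -0.086] y [-0.01   0.026]
side 0.16 61 x [-0.128 -0.095] y [0.016 0.046]
side 0.19 162 x [-0.13  -0.093] y [0.014 0.066]
side 0.22 133 x [-0.145 -0.083] y [0.015 0.051]
side 0.25 289 x [-0.148 -0.077] y [0.004 0.039]
side 0.28 249 x [-0.149 -0.078] y [0.002 0.041]
side 0.31 416 x [-0.149 -0.078] y [0.01  0.041]
side 0.34 512 x [-0.176 -0.058] y [-0.1    0.052]
side 0.37 1465 x [-0.181 -0.046] y [-0.094  0.052]
side 0.4 2848 x [-0.174 -0.048] y [-0.116  0.04 ]
side 0.43 878 x [-0.159 -0.043] y [-0.12  -0.063]
top 0.1 58 x [-0.066 -0.021] y [-0.006  0.003]
top 0.13 11 x [-0.064 -0.024] y [-0.005  0.001]
top 0.16 10 x [-0.118 -0.1  ] y [-0.042 -0.027]
top 0.22 50 x [-0.123 -0.091] y [-0.048 -0.031]
top 0.25 50 x [-0.129 -0.086] y [-0.039 -0.029]
top 0.28 36 x [-0.132 -0.093] y [-0.041 -0.031]
top 0.31 81 x [-0.137 -0.083] y [-0.045 -0.034]
top 0.34 106 x [-0.181 -0.061] y [-0.117 -0.01 ]
top 0.37 639 x [-0.182 -0.061] y [-0.111  0.044]
top 0.4 3115 x [-0.175 -0.046] y [-0.117  0.035]
top 0.43 1458 x [-0.161 -0.043] y [-0.119 -0.048]
```

Request:
{"api": "jog_arm", "payload": {
  "plan": [
    [[-0.2,0,0,0,0,0],[-0.3,0,0,0,0,0],[-0.2,0,0,0,0,0],[-0.1,0,0,0,0,0],[0,0,0,0,0,0]]
  ]
}}

```text
time_s: 18.35
position: [0.6381, -0.2241, 0.0821]
tool_rot: [[0.548, 0.836, -0.0], [0.836, -0.548, 0.0], [0.0, -0.0, -1.0]]
ft_force: [0.0, 0.5, -1.3]
grip_width: 0.0219
```

Request:
{"api": "jog_arm", "payload": {
  "plan": [
    [[-0.08,0,0,0,0,0],[-0.08,0,0,0,0,0],[-0.08,0,0,0,0,0],[0,0,0,0,0,0]]
  ]
}}

```text
time_s: 18.75
position: [0.6348, -0.2293, 0.0831]
tool_rot: [[0.546, 0.838, 0.004], [0.838, -0.546, 0.002], [0.003, 0.002, -1.0]]
ft_force: [4.6, 10.2, 3.8]
grip_width: 0.0219
```

Request:
{"api": "jog_arm", "payload": {
  "plan": [
    [[-0.05,0,0,0,0,0],[-0.05,0,0,0,0,0],[0,0,0,0,0,0]]
  ]
}}

```text
time_s: 19.05
position: [0.6326, -0.2329, 0.0833]
tool_rot: [[0.546, 0.838, 0.003], [0.838, -0.546, 0.001], [0.003, 0.002, -1.0]]
ft_force: [5.4, 9.3, 5.2]
grip_width: 0.0219
```

Run:
```python
from h import *
b,d=vision.get_image('side'); save('c15.png',crop(b,140,170,300,290,800,600))
```

```text
(no output)
```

View pics/c15.png

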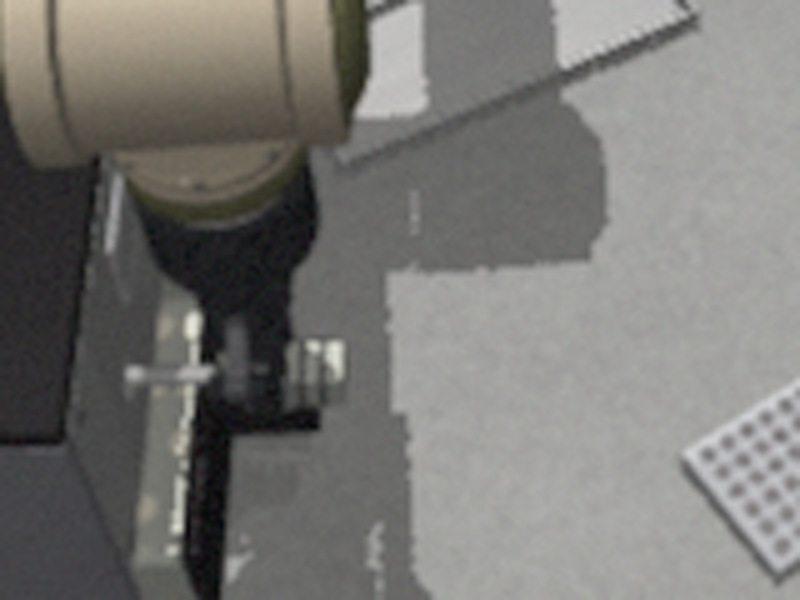

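Request:
{"api": "jog_arm", "payload": {
  "plan": [
    [[0.2,0,0,0,0,0],[0.4,0,0,0,0,0],[0.5,0,0,0,0,0],[0.6,0,0,0,0,0],[0.6,0,0,0,0,0],[0.6,0,0,0,0,0],[0.4,0,0,0,0,0],[0.2,0,0,0,0,0],[0,0,0,0,0,0]]
  ]
}}

```text
time_s: 20.0
position: [0.7081, -0.1165, 0.0817]
tool_rot: [[0.546, 0.838, -0.0], [0.838, -0.546, -0.0], [-0.0, -0.0, -1.0]]
ft_force: [-0.3, -0.0, -1.5]
grip_width: 0.0219
```

```bash
python3 q.py c16.png 140 170 300 290; python3 -c "
from h import *
go([.436,.0895,.16],83.4)"
```

```text
t 20.0 pos [ 0.7081 -0.1165  0.0817] q [-18.8  43.8  52.9  -0.   83.3  14.3] F [-0.3 -0.  -1.5] w 0.0219
now-frame [-0.185  0.058 -0.047] final-frame [-0.184  0.059 -0.047] rot [-0.001  0.001  0.022]
n 218 tip x -0.0434 min -0.2408 slope deg y,z [0.03 0.96]
 at x -0.043 y 0.0006 z -0.0012
 at x -0.213 y 0.0005 z -0.004
t 20.1 pos [ 0.7075 -0.1181  0.0819] q [-18.9  43.7  53.   -0.   83.3  14.3] F [-0.4 -0.4 -0.9] w 0.022
now-frame [ 0.623 -8.521 -1.951] final-frame [ 4.374 -7.339 -1.952] rot [-1.000e-03  2.000e-03 -3.096e+00]
```

View pics/c16.png

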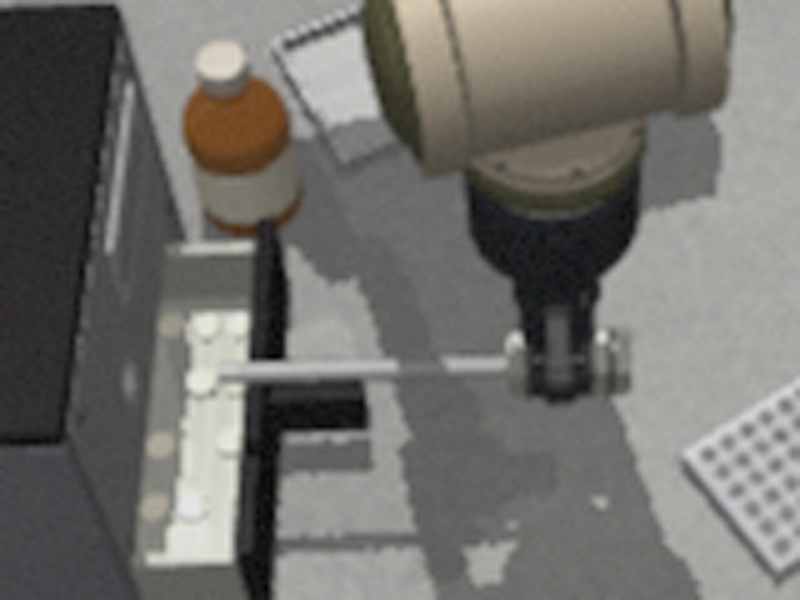

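Request:
{"api": "jog_arm", "payload": {
  "plan": [
    [[0.2,0,-0.4,0,0,0],[0.4,0,-0.8,0,0,-0.4],[0.6,-0.2,-0.6,0,0,-0.9],[0.6,-0.6,-0.2,0,0,-0.9],[0.6,-0.8,0,0,0,-0.9],[0.5,-0.8,0,0,0,0],[0.4,-0.8,0,0,0,0],[0.4,-0.8,0,0,0,0]]
  ]
}}

```text
time_s: 20.9
position: [0.5965, 0.0522, 0.1622]
tool_rot: [[0.115, 0.993, 0.0], [0.993, -0.115, -0.0], [-0.0, 0.0, -1.0]]
ft_force: [1.1, 1.1, -0.5]
grip_width: 0.0219
```

```bash
python3 -c "
from h import *
go([.436,.0895,.16],83.4)"
```

```text
t 20.9 pos [0.5965 0.0522 0.1622] q [-6.3 28.1 69.5 -0.  82.4  0.3] F [ 1.1  1.1 -0.5] w 0.0219
now-frame [ 0.465 -4.093  0.054] final-frame [ 0.466 -4.092  0.055] rot [ 0.001  0.001 -0.002]
```

Request:
{"api": "jog_arm", "payload": {
  "plan": [
    [[0.1,-0.8,0,0,0,0],[0.1,-0.9,0,0,0,0],[0.1,-0.9,0,0,0,0],[0.1,-0.9,0.3,0,0,0],[0,-0.4,0.7,0,0,0],[0,0,0.8,0,0,0],[0,0,0.7,0,0,0],[0,0,0.2,0,0,0],[0,0,0,0,0,0]]
  ]
}}

```text
time_s: 21.8
position: [0.4446, 0.0855, 0.0538]
tool_rot: [[0.115, 0.993, -0.001], [0.993, -0.115, 0.0], [-0.0, -0.001, -1.0]]
ft_force: [0.7, 0.5, -0.7]
grip_width: 0.0221
```

```bash
cat > r.py <<'E'
from h import *
import sys
go([.436,.0895,-.02],83.4)
b,d=vision.get_image('side');a,e=vision.get_image('top')
save(sys.argv[1],np.hstack([crop(b,170,100,300,230,450,450),crop(a,200,180,330,310,350,350) if 0 else crop(a,200,180,320,300,350,450)]))
C=cloud('side',d)
r=spotter.trace('side','pin_handle')
for q in r: 
    P=C[q['pixels']&(d>0)]; print(q['score'],np.round(q['rect']),np.median(P,0))
E
python3 r.py c17.png
```

```text
t 21.8 pos [0.4446 0.0855 0.0538] q [ -4.2  22.2 101.5  -0.   56.4   2.5] F [ 0.7  0.5 -0.7] w 0.0221
now-frame [ 0.075 -0.224  1.845] final-frame [ 0.075 -0.226  1.845] rot [-0.01   0.001 -0.   ]
0.64 [280. 129. 304. 147.] [0.42560872 0.26772004 0.01292649]
0.53 [206. 149. 268. 168.] [0.43842165 0.02719531 0.09735569]
```

View pics/c17.png

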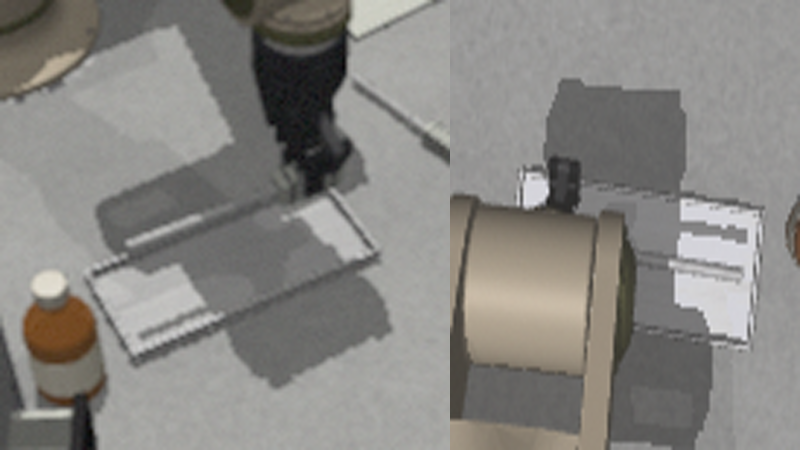

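Request:
{"api": "jog_arm", "payload": {
  "plan": [
    [[0.04,-0.1,0.4,0,0,0],[0.04,-0.1,0.6,0,0,0],[0,0,0.5,0,0,0],[0,0,0.3,0,0,0],[0,0,0.1,0,0,0],[0,0,0,0,0,0]]
  ]
}}

```text
time_s: 22.55
position: [0.4378, 0.0901, -0.0215]
tool_rot: [[0.114, 0.993, 0.001], [0.993, -0.114, -0.0], [0.0, 0.001, -1.0]]
ft_force: [-0.3, -0.0, -1.6]
grip_width: 0.0221
```

```bash
python3 r.py c18.png
```

```text
t 22.55 pos [ 0.4378  0.0901 -0.0215] q [ -3.6  29.6 107.1  -0.   43.3   2.9] F [-0.3 -0.  -1.6] w 0.0221
now-frame [-0.019 -0.043 -0.038] final-frame [-0.019 -0.043 -0.038] rot [ 0.006 -0.     0.007]
0.7 [272. 124. 304. 146.] [0.41062132 0.26445461 0.01115716]
0.58 [211. 164. 257. 185.] [0.43283704 0.00772953 0.02315882]
```

View pics/c18.png

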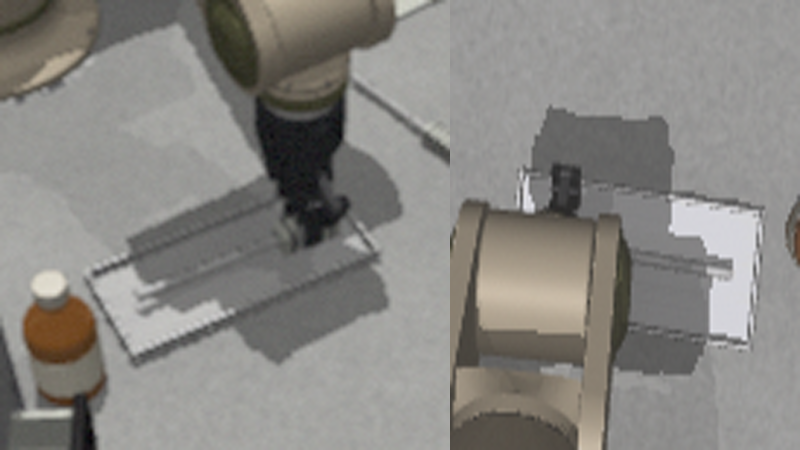

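Request:
{"api": "jog_arm", "payload": {
  "plan": [
    [[0,0,0.06,0,0,0],[0,0,0,0,0,0]]
  ]
}}

```text
time_s: 22.9
position: [0.4374, 0.0901, -0.0242]
tool_rot: [[0.114, 0.993, 0.0], [0.993, -0.114, -0.0], [0.0, 0.0, -1.0]]
ft_force: [0.7, 1.4, -0.6]
grip_width: 0.0219
```

Request:
{"api": "jog_arm", "payload": {
  "plan": [
    [[0,0,0,0,0,0],[0,0,0,0,0,0],[0,0,0,0,0,0],[0,0,-0.2,0,0,0],[0,0,-0.5,0,0,0],[0,0,-0.8,0,0,0],[0,0,-1,0,0,0],[0,0,-1,0,0,0]]
  ],
  "grip": 0
}}

```text
time_s: 23.7
position: [0.4368, 0.0902, 0.1177]
tool_rot: [[0.114, 0.993, -0.0], [0.993, -0.114, 0.0], [0.0, -0.0, -1.0]]
ft_force: [1.1, 0.6, -0.2]
grip_width: 0.0423
```

```bash
python3 r.py c19.png
```

```text
t 23.7 pos [0.4368 0.0902 0.1177] q [-3.6 16.2 97.4  0.  66.4  2.9] F [ 1.1  0.6 -0.2] w 0.0423
now-frame [-0.019 -0.017  3.442] final-frame [-0.019 -0.017  3.442] rot [-0.002 -0.     0.007]
0.69 [210. 162. 268. 186.] [0.43564178 0.06208141 0.01812661]
0.52 [270. 120. 304. 147.] [0.40762147 0.26493984 0.00877288]
0.52 [348. 186. 371. 212.] [0.71797773 0.25339217 0.03603482]
```

View pics/c19.png

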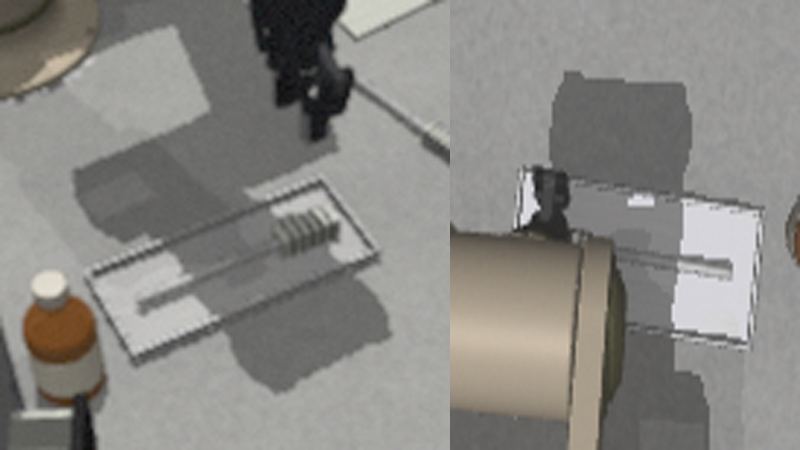

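```bash
cat > t.py <<'E'
from h import *
import sys
b,d=vision.get_image('side');C=cloud('side',d)
mid=np.array([.571,-.2743,0]);X=np.array([-.549,-.836,0]);Y=np.array([-X[1],X[0],0])
L=(C-mid)@np.stack([X,Y,[0,0,1]]).T
for q in spotter.trace('side','drawer_tab'):
    m=q['pixels']&(d>0)
    print(q['score'],np.round(q['rect']),np.percentile(L[m],[2,50,98],axis=0).round(3).tolist())
m=(d>0)&(abs(L[...,1])<.03)&(L[...,2]>.04)&(L[...,2]<.062)&(L[...,0]<-.02)&(L[...,0]>-.24)
print('tab x range',np.percentile(L[m][:,0],[1,99]).round(4),'y',np.percentile(L[m][L[m][:,2]>.048][:,1],[2,50,98]).round(4), m.sum())
m=(d>0)&(abs(L[...,1])<.09)&(L[...,2]>.065)&(L[...,2]<.08)&(L[...,0]<-.02)
print('front x',np.percentile(L[m][:,0],[1,50,99]).round(4),m.sum())
save(sys.argv[1],crop(b,140,170,300,290,800,600))
E
python3 t.py c20.png; python3 -c "
from h import *
go([.617,-.204,.12],56.7)"
```

```text
0.77 [166. 215. 213. 295.] [[-0.092, -0.091, 0.004], [-0.025, 0.006, 0.014], [0.015, 0.099, 0.074]]
tab x range [-0.1037 -0.0541] y [-0.0202  0.0026  0.0091] 145
front x [-0.5923 -0.0539 -0.0448] 427
t 23.95 pos [0.4368 0.0902 0.1154] q [-3.6 16.4 97.6  0.  66.   2.9] F [ 0.2 -0.2 -0.8] w 0.0425
now-frame [-6.793  5.314 -0.119] final-frame [-3.673  7.804 -0.116] rot [-4.000e-03  1.000e-03  3.113e+00]
```

View pics/c20.png

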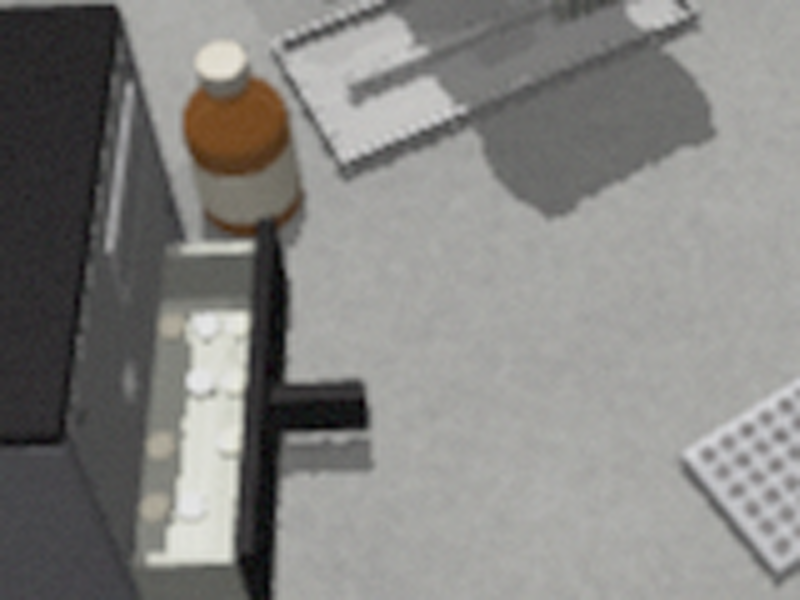

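Request:
{"api": "jog_arm", "payload": {
  "plan": [
    [[0,0,-0.3,0,0,0.6],[0,0.2,-0.3,0,0,0.9],[0,0.5,0,0,0,0.9],[-0.2,0.8,0,0,0,0.713],[-0.4,0.9,0,0,0,0],[-0.4,0.9,0,0,0,0],[-0.4,0.9,0,0,0,0],[-0.4,0.9,0,0,0,0],[-0.4,0.9,0,0,0,0]]
  ]
}}

```text
time_s: 24.85
position: [0.5953, -0.1068, 0.1377]
tool_rot: [[0.549, 0.836, -0.003], [0.836, -0.549, 0.001], [-0.001, -0.004, -1.0]]
ft_force: [0.0, 0.2, 0.1]
grip_width: 0.0425
```

```bash
python3 -c "
from h import *
go([.618,-.2024,.06],56.7)"
```

```text
t 24.85 pos [ 0.5953 -0.1068  0.1377] q [-21.4  29.9  70.5   0.   79.8  11.9] F [0.  0.2 0.1] w 0.0425
now-frame [-1.684  1.793  1.936] final-frame [-1.686  1.786  1.941] rot [-0.024  0.004 -0.001]
```

Request:
{"api": "jog_arm", "payload": {
  "plan": [
    [[-0.4,0.5,0.1,0,0,0],[-0.5,0.6,0.2,0,0,0],[-0.4,0.45,0.3,0,0,0],[-0.3,0.16,0.5,0,0,0],[-0.1,0,0.6,0,0,0],[0,0,0.2,0,0,0],[0,0,0,0,0,0]]
  ],
  "grip": -0.1
}}

```text
time_s: 25.55
position: [0.6142, -0.1993, 0.0615]
tool_rot: [[0.549, 0.836, -0.004], [0.836, -0.549, 0.002], [-0.0, -0.004, -1.0]]
ft_force: [-0.5, -0.7, 1.2]
grip_width: 0.0384
```

```bash
python3 t.py c21.png;python3 -c "
from h import *
go([.618,-.2024,-.010],56.7)"
```

```text
0.84 [167. 221. 213. 297.] [[-0.096, -0.089, 0.004], [-0.021, 0.008, 0.012], [0.014, 0.1, 0.073]]
tab x range [-0.1035 -0.0546] y [-0.0048  0.0037  0.0226] 128
front x [-0.5927 -0.0548 -0.0451] 360
t 25.65 pos [ 0.6156 -0.1996  0.0641] q [-28.4  37.7  68.6   0.   73.6   4.8] F [-0.3  0.7 -0.1] w 0.0383
now-frame [-0.025  0.089  1.852] final-frame [-0.025  0.089  1.852] rot [ 0.003 -0.001  0.004]
```

View pics/c21.png

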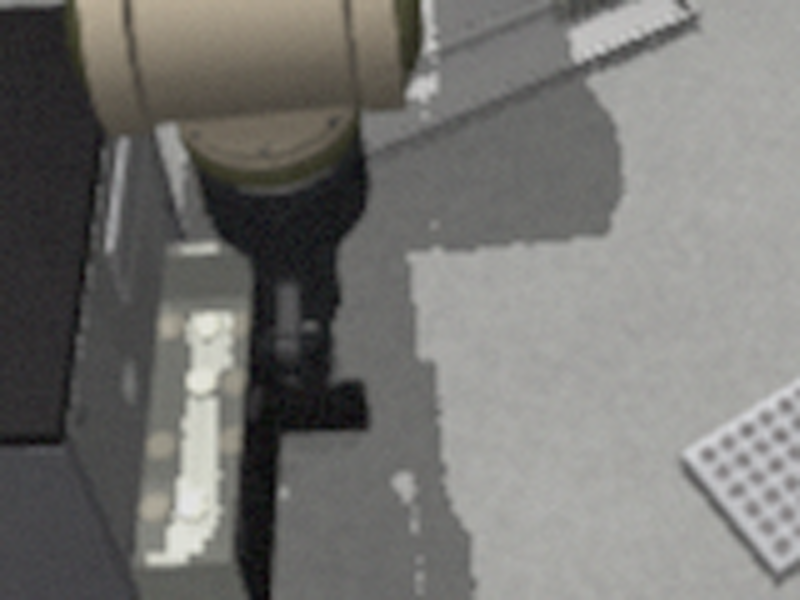

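Run:
```python
from h import *
b,d=vision.get_image('side');C=cloud('side',d)
mid=np.array([.571,-.2743,0]);X=np.array([-.549,-.836,0]);Y=np.array([-X[1],X[0],0])
L=(C-mid)@np.stack([X,Y,[0,0,1]]).T
for z0 in np.arange(.06,.2,.01):
    m=(d>0)&(abs(L[...,1])<.05)&(L[...,2]>=z0)&(L[...,2]<z0+.01)&(L[...,0]<-.045)&(L[...,0]>-.16)
    if m.sum(): print(round(z0,2),m.sum(),np.percentile(L[m][:,0],[2,50,98]).round(3),np.percentile(L[m][:,1],[2,50,98]).round(3))
print((env.observe()['position']-mid)@np.stack([X,Y,[0,0,1]]).T)
```

```text
0.06 28 [-0.055 -0.054 -0.047] [-0.039  0.016  0.041]
0.07 96 [-0.055 -0.049 -0.046] [-0.044  0.008  0.049]
0.1 9 [-0.096 -0.093 -0.077] [-0.02   0.025  0.03 ]
0.11 16 [-0.097 -0.089 -0.08 ] [-0.025  0.03   0.033]
0.12 4 [-0.097 -0.097 -0.095] [0.021 0.022 0.025]
0.13 1 [-0.099 -0.099 -0.099] [-0.031 -0.031 -0.031]
0.14 9 [-0.1   -0.098 -0.081] [-0.019  0.033  0.049]
0.15 19 [-0.099 -0.096 -0.083] [0.025 0.031 0.05 ]
0.16 38 [-0.102 -0.094 -0.071] [0.006 0.026 0.048]
0.17 19 [-0.103 -0.098 -0.07 ] [0.021 0.024 0.027]
0.18 19 [-0.103 -0.097 -0.07 ] [0.016 0.022 0.042]
0.19 22 [-0.105 -0.099 -0.068] [0.015 0.019 0.05 ]
0.2 61 [-0.106 -0.089 -0.076] [0.015 0.039 0.049]
[-0.08691735 -0.00354812  0.06456343]
```

Request:
{"api": "jog_arm", "payload": {
  "plan": [
    [[0.05,0.06,0.3,0,0,0],[0.03,0,0.5,0,0,0],[0,0,0.5,0,0,0],[0,0,0.35,0,0,0],[0,0,0.15,0,0,0],[0,0,0,0,0,0]]
  ]
}}

```text
time_s: 26.3
position: [0.6188, -0.1984, -0.009]
tool_rot: [[0.549, 0.836, -0.001], [0.836, -0.549, 0.0], [-0.0, -0.001, -1.0]]
ft_force: [0.1, -0.6, 0.6]
grip_width: 0.0388
```

Request:
{"api": "jog_arm", "payload": {
  "plan": [
    [[0,0,0,0,0,0],[0,0,0,0,0,0],[0,0,0,0,0,0],[0,0,0,0,0,0]]
  ],
  "grip": -1,
  "squeeze": 40
}}

```text
time_s: 26.7
position: [0.6188, -0.1984, -0.0073]
tool_rot: [[0.549, 0.836, 0.0], [0.836, -0.549, -0.0], [-0.0, 0.0, -1.0]]
ft_force: [-3.5, 2.3, 6.4]
grip_width: 0.0113
```

Request:
{"api": "jog_arm", "payload": {
  "plan": [
    [[0.1,0,0,0,0,0],[0.2,0,0,0,0,0],[0.3,0,0,0,0,0],[0.3,0,0,0,0,0],[0.3,0,0,0,0,0],[0.2,0,0,0,0,0],[0.1,0,0,0,0,0],[0.1,0,0,0,0,0],[0,0,0,0,0,0]]
  ]
}}

```text
time_s: 27.6
position: [0.6539, -0.1441, -0.0073]
tool_rot: [[0.548, 0.836, -0.0], [0.836, -0.548, 0.001], [0.0, -0.001, -1.0]]
ft_force: [-5.2, 4.8, 6.1]
grip_width: 0.0113
```

```bash
python3 t.py c22.png
```

```text
0.65 [169. 219. 237. 293.] [[-0.12, -0.089, 0.005], [-0.052, 0.007, 0.011], [0.013, 0.097, 0.072]]
tab x range [-0.1668 -0.0201] y [-0.0288 -0.0014  0.02  ] 119
front x [-0.5928 -0.1185 -0.0213] 394
```

View pics/c22.png

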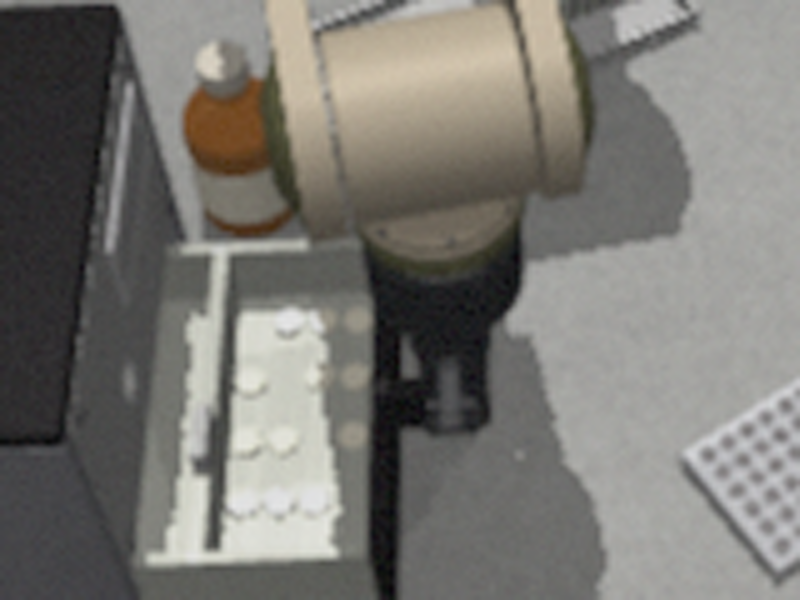

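Request:
{"api": "jog_arm", "payload": {
  "plan": [
    [[0.05,0,0,0,0,0],[0.1,0,0,0,0,0],[0.05,0,0,0,0,0],[0,0,0,0,0,0]]
  ]
}}

```text
time_s: 28.1
position: [0.6559, -0.1408, -0.0074]
tool_rot: [[0.549, 0.836, -0.005], [0.836, -0.549, -0.004], [-0.006, -0.002, -1.0]]
ft_force: [-16.9, -9.9, 9.7]
grip_width: 0.0118
```

Request:
{"api": "jog_arm", "payload": {
  "plan": [
    [[0.05,0,0,0,0,0],[0.05,0,0,0,0,0],[0,0,0,0,0,0]]
  ]
}}

```text
time_s: 28.4
position: [0.6559, -0.1407, -0.0074]
tool_rot: [[0.55, 0.835, -0.01], [0.835, -0.55, -0.008], [-0.012, -0.004, -1.0]]
ft_force: [-27.9, -23.3, 12.9]
grip_width: 0.0113
```

Request:
{"api": "jog_arm", "payload": {
  "plan": [
    [[-0.1,0,0,0,0,0],[-0.08,0,0,0,0,0],[0,0,0,0,0,0]]
  ]
}}

```text
time_s: 28.7
position: [0.6558, -0.1411, -0.0074]
tool_rot: [[0.549, 0.836, -0.001], [0.836, -0.549, 0.0], [-0.001, -0.001, -1.0]]
ft_force: [-6.1, 2.6, 5.3]
grip_width: 0.0114
```

Request:
{"api": "jog_arm", "payload": {
  "plan": [
    [[0,0,0,0,0,0],[0,0,0,0,0,0],[0,0,0,0,0,0],[0,0,-0.2,0,0,0],[0,0,-0.5,0,0,0],[0,0,-0.8,0,0,0],[0,0,-1,0,0,0],[0,0,-1,0,0,0],[0,0,-1,0,0,0]]
  ],
  "grip": -0.1
}}

```text
time_s: 29.6
position: [0.6566, -0.141, 0.174]
tool_rot: [[0.549, 0.836, 0.001], [0.836, -0.549, -0.0], [0.0, 0.001, -1.0]]
ft_force: [0.4, 0.2, -0.7]
grip_width: 0.0387
```

Request:
{"api": "jog_arm", "payload": {
  "plan": [
    [[0.5,0,0,0,0,0],[0.5,-0.5,0,0,0,0],[0.5,-0.5,0,0,0,0],[0,0,0,0,0,0]]
  ]
}}

```text
time_s: 30.0
position: [0.6558, -0.0654, 0.1719]
tool_rot: [[0.546, 0.838, -0.0], [0.838, -0.546, 0.001], [0.001, -0.001, -1.0]]
ft_force: [1.1, 0.2, 1.1]
grip_width: 0.0384
```

```bash
python3 t.py c23.png
python3 - <<'E'
from h import *
b,d=vision.get_image('side');a,e=vision.get_image('top')
save('side_end.png',b);save('top_end.png',a)
for n,D in (('side',d),('top',e)):
    C=cloud(n,D); D0=np.load(n+'0.npz')['d'];C0=cloud(n,D0); M=np.load('masks.npz')
    r=spotter.trace(n,'pin_handle')
    for q in r:
        P=C[q['pixels']&(D>0)]; P=P[(P[:,2]>.008)&(P[:,2]<.04)]
        if len(P): print(n,'pin?',q['score'],np.round(q['rect']),np.percentile(P,[2,50,98],axis=0).round(3).tolist())
    for o in ['bottle_mid','tube_rack_mid','jar_mid','cup_mid','well_plate_mid','tip_box_mid']:
        for q in spotter.trace(n,o)[:2]: print(n,o,round(q['score'],2),np.round(q['rect']),np.median(C[q['pixels']],0).round(3))
E
```

```text
0.83 [168. 213. 237. 293.] [[-0.149, -0.09, 0.005], [-0.057, 0.005, 0.012], [0.013, 0.097, 0.073]]
tab x range [-0.1716 -0.0236] y [-0.027   0.001   0.0259] 203
front x [-0.5914 -0.1208 -0.0242] 454
side bottle_mid 0.91 [175. 180. 200. 221.] [ 0.468 -0.167  0.079]
side bottle_mid 0.62 [209. 171. 244. 189.] [ 0.428 -0.031  0.017]
side tube_rack_mid 0.86 [165. 300. 212. 330.] [ 0.746 -0.326  0.046]
side jar_mid 0.57 [310. 141. 328. 168.] [0.528 0.262 0.047]
side cup_mid 0.84 [349. 183. 370. 209.] [0.717 0.259 0.04 ]
side cup_mid 0.51 [167. 215. 236. 290.] [ 0.608 -0.226  0.012]
side well_plate_mid 0.96 [278. 238. 330. 285.] [ 0.783 -0.005  0.012]
side tip_box_mid 0.7 [323. 103. 362. 137.] [0.448 0.434 0.053]
side tip_box_mid 0.58 [308. 140. 326. 167.] [0.527 0.262 0.055]
top pin? 0.79 [173. 243. 180. 293.] [[0.306, 0.258, 0.009], [0.406, 0.268, 0.016], [0.44, 0.281, 0.022]]
top pin? 0.47 [227. 239. 249. 253.] [[0.425, 0.064, 0.017], [0.438, 0.092, 0.029], [0.452, 0.122, 0.032]]
top pin? 0.4 [217. 224. 255. 264.] [[0.383, 0.059, 0.008], [0.431, 0.122, 0.015], [0.492, 0.146, 0.03]]
top bottle_mid 0.75 [316. 231. 341. 257.] [ 0.454 -0.151  0.093]
top tube_rack_mid 0.74 [362. 124. 405. 161.] [ 0.73  -0.318  0.049]
top tube_rack_mid 0.67 [318. 233. 342. 255.] [ 0.452 -0.152  0.094]
top jar_mid 0.6 [162. 205. 185. 232.] [0.516 0.27  0.069]
top cup_mid 0.94 [172. 136. 193. 156.] [0.72  0.262 0.031]
top well_plate_mid 0.59 [362. 126. 404. 162.] [ 0.731 -0.316  0.049]
top well_plate_mid 0.57 [251. 117. 278. 145.] [0.78  0.028 0.015]
top tip_box_mid 0.91 [ 88. 223. 140. 268.] [0.435 0.446 0.058]
```

View pics/side_end.png

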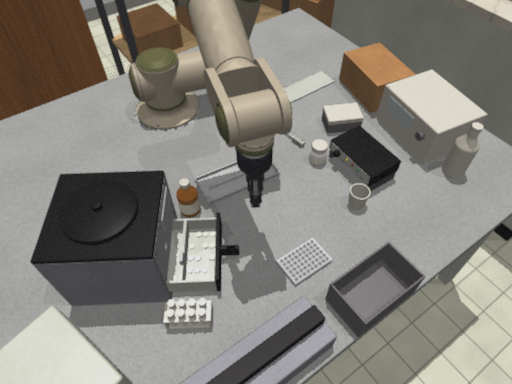

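View pics/top_end.png

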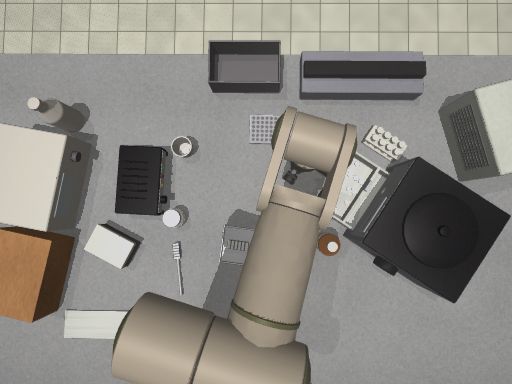

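```bash
python3 -c "
from rig import close_job
print(close_job())"
```

```text
the job is handed in; nothing more can be done
None
```

The job is done and handed in at about 30 s of the 72 s limit; no verdict came back.

**What I did:** I drew the pin out by its shaft and re-gripped it by the handle. I pushed it straight into the hole, pausing at about 50 mm with the drawer still shut. The latch then tripped at roughly 10 N and the drawer sprang out. I laid the pin in the tray and pulled the drawer by its tab until the arm stalled against the stop at about 36 N.

**Last checks:**
- **Drawer:** out about 0.122–0.124 m, measured from the side camera. The tab's end gives 0.1226 and its travel gives 0.124. The median of the front's upper edge reads 0.121; all are above the 0.115 needed.
- **Pin:** flat in the tray. Its ends are about +105 mm and −95 mm along the tray's length, inside the ±122 mm limit. The tip end is inferred from the pin's length and the picture taken after release, because the arm hid part of the tray in the last ones.
- **Bystanders:** in the side view all six are where they were, within a few mm of the first measurements where there was one to compare. In the last top picture the arm partly hid the well plate, so its reading there was off, but the side view showed it in place.
- **Gripper:** open and raised clear, touching nothing.

**What disagreed:**
- **Tool height:** the fingertips really sat about 30–36 mm above the reported TCP height. Because of this the first grasp closed on air above the shaft. I set the working heights from the camera depth and the finger width after that.
- **Finger opening:** it read about 2 mm low on the pin's shaft and handle, but only about 0.7 mm low on the drawer tab.

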